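# Lock the lamp cover of a chromatography detector

## Task

The lamp cover on top of the detector is held by two slotted quarter-turn screws, and one of them has been left open: its head stands proud. Take the flat driver from its stand, seat the blade in that screw's slot, push the screw gently down against its spring until it bottoms, and with the blade kept in the slot turn it a quarter turn clockwise until it is locked; then stand the driver back upright in the hole it came from. Do not lean hard on the driver or let the blade dig into the housing or cover, keep the fingers off the screws, and leave the locked screw and everything else as they are.

Things in the scene. Friction and masses are not known exactly. Their poses are not given: they have to be found in the camera images.
- driver: flat screwdriver, 155 mm long, 77 to 154 g, upright in the stand, blade down. Origin: middle of the blade's bottom edge; z up the driver, x along the blade's width. Blade 12 mm wide (x), 2.0 mm thick (y) to z = 10 mm, then 10 x 4 mm to z = 17 mm, then a round 8 mm shaft to z = 70 mm; a round 25 mm collar at z = 70 to 73 mm rests on the stand's top; above it the handle
- driver_grip (a point): point on the driver's axis 115 mm above the blade's edge, where to grasp its grey hexagonal handle (z = 73 to 155 mm of the driver, 26 mm across flats). Axes as the driver's; the three pairs of flats face along y and at 60 degrees either side of y
- open_fastener: fixed 27 mm steel ring round the open screw, in the cover plate's 24 mm hole. Origin on the screw's axis at the plate's upper face, 129 mm above the bench; z up. The screw is sprung: 3 N preload, 0.4 N/mm. Its bottom is 3.5 to 12.5 mm down, differs each time and can only be felt; it turns freely only in the last 0.5 mm above it, else a pin stops it within 0.15 rad. About 10 N holds it down
- open_screw_slot (a point): centre of the floor of the open screw's slot; x along the slot, y across it, z up; it sinks and turns with the screw. Plain steel head, 20 mm across. The slot runs right across the head, 3.0 mm wide and 3.5 mm deep. When open the slot's floor is 6 mm and the top of the head 9.5 mm above the plate
- open_screw (a joint): angle of the open screw, rad: 0 to 0.1 open, grows clockwise seen from above, about 1.57 locked, stop at 1.65. Turning it, pressed to its bottom, takes about 0.03 N m. Let go near 1.57 it springs back up 3 mm and stays locked, resting between 1.42 and 1.65 rad. Let go earlier it does not lock
- locked_fastener: the like ring round the other screw, which is locked: its head stands only 3 mm proud and its slot lies roughly across that of the open one. Origin at the plate's upper face on the screw's axis; z up
- locked_screw (a joint): angle of the locked screw, rad, 0 at the start, falls if it is turned open (anticlockwise). Leave it
- stand_hole (a point): middle of the driver's hole at the stand's upper face, 80 mm above the bench; z up. Hole 17 mm across, through the 10 mm top plate; below it is free to 5 mm above the bench. With its collar on the plate the driver's origin is 70 mm below this point. The grey metal stand, 60 x 170 mm, is fixed; a nut driver stands in a second hole, 110 mm away at y = +110 mm of this frame
- detector: grey-white detector module, 360 deep (x) x 340 wide x 125 mm high, fixed; front to -x. Origin: centre of its underside; z up. The lamp cover, an aluminium plate of 116 x 166 x 4 mm, lies on its top, centre at x = -105 mm, y = 0; the screws are at x = -105 mm, y = +48 and -48 mm, and either may be the open one
- nut_driver: nut driver with a wooden handle, 110 mm long, 24 mm across, in the stand's other hole, its top 135 mm above the bench. Origin at its lower end. Leave it
- solvent_a: clear solvent bottle, 86 mm across, 180 mm high, origin under its centre. Leave it
- solvent_b: clear solvent bottle, 86 mm across, 180 mm high, origin under its centre. Leave it
- solvent_c: clear solvent bottle, 86 mm across, 180 mm high, origin under its centre. Leave it
- amber: amber bottle, 96 mm across, 200 mm high, origin under its centre. Leave it
- vial_tray: white tray of sample vials, 85 x 127 mm, 37 mm high, origin under its centre. Leave it
- screw_dish: small steel dish on the rear of the detector, 64 mm across, 18 mm high, origin under its centre. Leave it
- old_lamp: the old lamp, standing on the rear of the detector, 38 mm across the foot, 90 mm high, origin under its centre. Leave it
- spanner: small spanner lying on the detector behind the lamp cover, 140 mm long, 6 mm thick. Leave it
- tip_box: clear box, 80 x 120 x 55 mm, beside the bottles, origin under its centre. Leave it
Not all that is in view belongs to the job. Leave any black or red look-alike of the part that bears stand_hole alone.

How it is judged:
On the way, in this order (a step that is already met when the one before it is completed fails the run):
1. the driver's blade is down in the slot of the open screw (within 1.8 mm of the slot's floor, within 4 mm of its middle, driver upright) and the screw is pushed down at least 2.5 mm (horizontal distance between driver and open_screw_slot below 0.004 m and z of driver in the frame of open_screw_slot below 0.0018 m and angle between driver's own z axis and vertical below 0.15 rad and z of open_screw_slot in the frame of open_fastener below 0.0035 m), for 0.1 s.
2. the open screw is turned clockwise past 1.38 rad with the blade still in its slot (within 2.5 mm of the slot's floor, within 4 mm of its middle) (horizontal distance between driver and open_screw_slot below 0.004 m and z of driver in the frame of open_screw_slot below 0.0025 m and value of joint open_screw above 1.38 rad), for 0.05 s.
At the end, for the whole second after the job is handed in: the formerly open screw stays locked (turned over 1.38 rad), the other screw is still locked, and the driver stands released, upright within 0.15 rad and at rest in its own hole of the stand, its blade at least 62 mm below the stand's top and within 8 mm of the hole's middle (value of joint open_screw above 1.38 rad and value of joint locked_screw above -0.15 rad and horizontal distance between driver and stand_hole below 0.008 m and z of driver in the frame of stand_hole below -0.062 m and angle between driver's own z axis and vertical below 0.15 rad and linear speed of driver below 0.02 m/s); the robot touches nothing.
It fails at once if the driver presses or twists the open screw or its ring with more than 20 N (contact force between driver and open_fastener above 20 N).
It fails at once if the driver presses on the detector's housing or cover with more than 6 N (contact force between driver and detector above 6 N).
It fails at once if the fingers press on either screw (contact force between the fingers and open_fastener above 1 N or contact force between the fingers and locked_fastener above 1 N).
It fails at once if the locked screw is turned open by more than 0.15 rad or the driver presses on it with more than 3 N (value of joint locked_screw below -0.15 rad or contact force between driver and locked_fastener above 3 N).
It fails at once if another thing on the bench or the detector is moved more than 20 mm (distance of any of nut_driver, solvent_a, solvent_b, solvent_c, amber, vial_tray, screw_dish, old_lamp, spanner, tip_box from where it was at the start of the episode above 0.02 m).
It also fails if it takes over 48 s, if anything falls off the work surface, if the arm or the gripper's body presses on something with over 40 N, if the wrist force passes 120 N, or if a joint passes its speed limit or range.

## Robot

A 6-joint arm with a two-finger parallel gripper is mounted at the origin on the work surface. World frame = base frame: x ahead of the robot, y to its left, z up, the work surface at z = 0. Lengths are in m, angles in rad, forces in N, time in s.
With the tool pointing down it reaches from about 0.375 to 0.9 m from the base axis. Payload 3.1 kg.
Tool frame: the origin (TCP) lies at the very end of the fingers, on their centre line; the grasp point (between the pads) lies 19 mm behind it; z points along the fingers, y is the direction in which the jaws open and shut (so a half turn about z gives the same grasp; the last joint's range is limited). The gripper opens to 87 mm and grips with 3 to 60 N. Pads are 19 mm wide; open, the fingers measure 117 mm over their backs; the gripper's body (75 mm by 190 mm) begins 51 mm behind the grasp point.
Start: joints at [-0.178, 0.527, 1.433, -0, 1.181, -0.178], TCP at [0.625, 0, 0.223] pointing down, gripper open.
Joint ranges: [-3.08, 3.08], [-0.75, 2.2], [0.22, 2.44], [-1.43, 4.57], [0, 2.65], [-2.85, 2.85]. Speed limits (rad/s): [2.79, 2.79, 3.14, 3.14, 3.14, 3.14].

## Interface

Orientations are given as a unit quaternion [x, y, z, w].
In Python, from rig import robot gives the robot as it stands. The module is installed in compiled form; this text tells all that it offers.
- The arm moves only by the tool send_rows, never from a script. Its argument "deltas" is a list of rows, each an object of numbers: "tx", "ty", "tz": the shift along the tool's x, y, z in cm; "rx", "ry", "rz": the turn, a rotation vector about the tool's x, y, z in rad. A call has 1 to 5 rows; each row is the pose to reach, as a shift and turn from the pose commanded when the call began, along the tool's axes at that moment; what a row does not reach only later rows make up. A row lasts 1/12 s, in which the tool goes at most 41.7 mm and 7.16 degrees, less where a joint would pass 70% of its speed; a pose out of reach is approached as far as the arm can. A call with a gripper value outside its range is refused whole. "claw" is the finger opening in cm, from 0 to 8.7, set as the call begins (left out, the last holds). The fingers move at their own pace and stop on an object; "squeeze" is the grip in N (left out, the last holds). Time passes only in rows, so rows that repeat a pose let the fingers close. It gives the time, the measured TCP pose, the force and the opening at its end, in the units of the state.
- robot.get_obs(): the state, without advancing time (a new reading comes with each control period).
- robot.camera(name): name is "scene" or "side" or "wrist"; returns a dict with "color" (400x640x3 uint8, red, green, blue), "z_map" (400x640 float32, m along the optical axis (not along the pixel's ray), 0 where there is no reading), "intrinsics" (3x3 intrinsics, pixels), "R" (3x3) and "t" (3): a world point X has camera coordinates R X + t; the wrist camera has in their place "tool_from_camera" (4x4, takes a point from camera to tool coordinates, whose origin is the TCP and whose axes are the flange's). Camera axes: x right, y down, z forward; pixel columns grow to the right and rows downward; lengths in m; the calibration is good to about 2 mm. The wrist camera is an equidistant fisheye: a pixel r from the principal point sees the ray r / f radians off the axis. A picture is of the moment at which its call begins: read the wrist's pose just before it.
- robot.hand_in(): hands the job in, once; it reports no verdict.
Trained networks look in the newest picture that a camera, given by its name, has taken for a name from the list of things; names that differ only in an ending like _2 or _b are one class to them, and where a whole thing is asked for, a point or a joint stands for the part that bears it (a point fixed in the world has none). Each returns a list of dicts, best first, with "p" (0 to 1); they miss things now and then, are a little off and sometimes report something else, mostly with a low value. They report only what shows in the picture. A call takes as long as a camera call. They do not tell look-alikes from the thing itself.
- robot.outline_of(label, camera): "pixels" (400x640 bool, what is visible of it) and "xy" ([column, row] in pixels, amid what is visible of it).
- robot.tip_of(label, camera): "xy" ([column, row] in pixels: a listed point, or the origin of a listed thing).
The state is a dict: "time": time; "q": joint angles; "joint_velocities": joint speeds; "joint_torque": joint torques, N m; "position": TCP position; "tool_rot": TCP orientation; "ft_force": force on the tool from outside, world axes, zero at the start; "moment": the same for the moment, N m; "grip_width": finger opening in m.
Only numpy, scipy, OpenCV 4.12 (cv2) and the standard library are available. Lean on these libraries where they do the work, as an engineer would, in place of code of your own. Each camera call takes 0.05 s, during which the arm holds its last target.

## Working session

There is one attempt and no reset: what is moved stays moved. The work goes in short steps, Python scripts to look and compute and a tool call to move; the robot and the scene stay as the last step left them, time stands still between calls to the robot, and variables do not carry over. Pictures are saved under pics/ and viewed, and the job is handed in when it is done.

Besides the shell and the picture viewer there is one more tool, called after "Request:" as name(argument=value, ...), one argument or row to a line, values as JSON. send_rows: Moves the arm, as the interface text tells. Its arguments: {"type":"object","properties":{"deltas":{"type":"array","items":{"type":"object","properties":{"tx":{"type":"number"},"ty":{"type":"number"},"tz":{"type":"number"},"rx":{"type":"number"},"ry":{"type":"number"},"rz":{"type":"number"}}}},"claw":{"type":"number"},"squeeze":{"type":"number"}},"required":["deltas"]}

```bash
mkdir -p pics; ls; cat > h.py <<'E'
from rig import robot
import numpy as np, cv2
from scipy.spatial.transform import Rotation as Rn
def shot(cam,name=None):
    o=robot.get_obs(); c=robot.camera(cam)
    c['o']=o
    if name: cv2.imwrite('pics/'+name+'.png',c['color'][:,:,::-1])
    return c
def ray(c,cam,uv):
    K=c['intrinsics']; x=(uv[0]-K[0,2])/K[0,0]; y=(uv[1]-K[1,2])/K[1,1]
    if cam!='wrist':
        d=np.array([x,y,1.]); R=c['R'];t=c['t']
        return -R.T@t, R.T@d      # d scaled so z=1
    r=np.hypot(x,y); d=np.array([np.sin(r)*x/r,np.sin(r)*y/r,np.cos(r)]) if r>1e-9 else np.array([0,0,1.])
    T=c['tool_from_camera']; Rt=Rn.from_quat(c['o']['tool_rot']).as_matrix()
    return c['o']['position']+Rt@T[:3,3], Rt@T[:3,:3]@d
def atz(c,cam,uv,z):
    p,d=ray(c,cam,uv); return p+d*(z-p[2])/d[2]
def tri(rays):
    A=np.zeros((3,3));b=np.zeros(3)
    for p,d in rays:
        d=d/np.linalg.norm(d);M=np.eye(3)-np.outer(d,d);A+=M;b+=M@p
    x=np.linalg.solve(A,b)
    return x,[np.linalg.norm((np.eye(3)-np.outer(d,d)/(d@d))@(x-p)) for p,d in rays]
E
python3 - <<'E'
from h import *
np.set_printoptions(precision=4,suppress=True)
print(robot.get_obs())
for cam in ['scene','side','wrist']:
    c=shot(cam,cam+'0')
    print(cam,c['intrinsics'].tolist()); 
    if cam=='wrist': print(c['tool_from_camera'])
    else: print(-c['R'].T@c['t'])
    for l in ['driver','driver_grip','open_fastener','open_screw_slot','locked_fastener','stand_hole','nut_driver','detector']:
        print(l,[(round(r['p'],2),np.round(r['xy'],1).tolist()) for r in robot.tip_of(l,cam)[:4]])
E
```

```text
pics
{'time': 0.0, 'q': array([-0.1785,  0.5284,  1.4339, -0.    ,  1.1814, -0.1785]), 'joint_velocities': array([-0.0015, -0.0005, -0.0008, -0.0004,  0.0002,  0.0001]), 'joint_torque': array([ -0.0005, -44.0045, -17.6594,   0.0633,   0.0583,  -0.0002]), 'position': array([0.6243, 0.0002, 0.2216]), 'tool_rot': array([ 0.7071,  0.7071, -0.0006, -0.0009]), 'ft_force': array([-0.644 ,  0.2068,  0.6767]), 'moment': array([-0.0403,  0.0356,  0.0418]), 'grip_width': 0.0870177382841094}
scene [[399.19804394239435, 0.0, 313.82749874673056], [0.0, 399.19804394239435, 203.83186576926232], [0.0, 0.0, 1.0]]
[1.4043 0.3065 1.1592]
driver [(0.59, [383.9, 209.5])]
driver_grip [(0.35, [385.8, 209.7])]
open_fastener [(0.25, [383.5, 210.6])]
open_screw_slot []
locked_fastener [(0.6, [303.4, 206.8])]
stand_hole [(0.96, [399.0, 167.4]), (0.78, [385.9, 199.8]), (0.73, [280.8, 154.6]), (0.62, [450.0, 192.6])]
nut_driver [(0.56, [205.4, 168.4]), (0.41, [416.5, 215.8])]
detector [(0.65, [277.6, 246.5])]
side [[499.04257116141395, 0.0, 319.95385925931276], [0.0, 499.04257116141395, 201.18353654613142], [0.0,
[... 231 characters left out ...]
 295.5]), (0.79, [415.9, 183.9]), (0.67, [330.5, 346.9])]
nut_driver [(0.73, [315.3, 314.8])]
detector [(0.93, [296.7, 204.6])]
wrist [[309.70691628693146, 0.0, 321.21262518660046], [0.0, 309.70691628693146, 201.6144081370902], [0.0, 0.0, 1.0]]
[[ 0.0018 -0.9706 -0.2407  0.0648]
 [ 1.      0.0016  0.0008  0.0002]
 [-0.0004 -0.2407  0.9706 -0.1614]
 [ 0.      0.      0.      1.    ]]
driver [(0.46, [267.8, 302.5])]
driver_grip [(0.38, [425.9, 2.8])]
open_fastener [(0.56, [268.6, 298.7]), (0.53, [429.4, 2.9])]
open_screw_slot [(0.65, [264.7, 300.4])]
locked_fastener [(0.62, [270.4, 297.7]), (0.57, [285.1, 202.9])]
stand_hole [(0.87, [56.7, 2.8])]
nut_driver []
detector [(0.89, [366.4, 229.6])]
```

View pics/scene0.png

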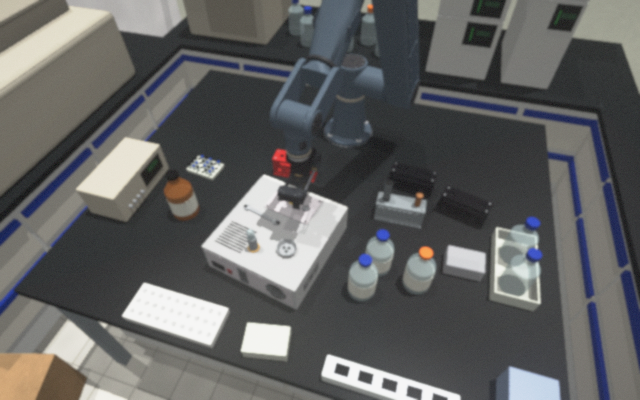

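View pics/side0.png

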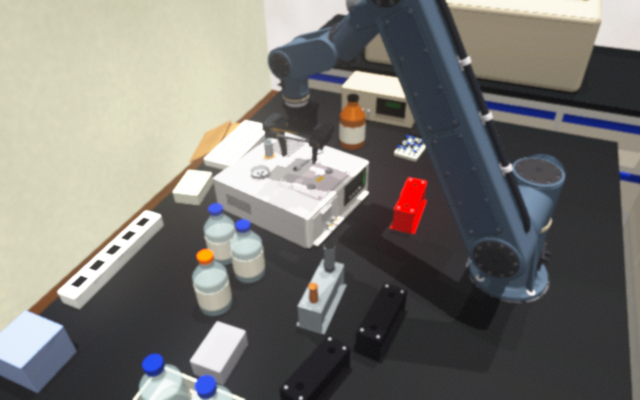

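View pics/wrist0.png

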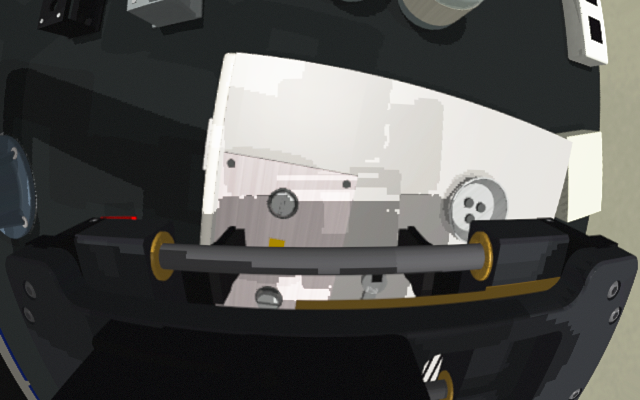

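The grey stand is at scene (402,208) and side (322,295). Black look-alikes are at scene (412,178) and (465,205), and a red one is at side (408,205); the grey one fits the description. Now the enlarged crops.

```bash
python3 - <<'E'
from h import *
np.set_printoptions(precision=4,suppress=True)
a=cv2.imread('pics/scene0.png')[150:240,350:450]; b=cv2.imread('pics/side0.png')[225:345,270:370]; d=cv2.imread('pics/wrist0.png')[140:320,200:400]
e=cv2.imread('pics/side0.png')[130:230,220:380]
r=lambda im,w,h:cv2.resize(im,(w,h),interpolation=cv2.INTER_CUBIC)
cv2.imwrite('pics/crop0.png',np.vstack([np.hstack([r(a,400,300),r(b,400,300)]),np.hstack([r(d,400,300),r(e,400,300)])]))
for cam in ['scene','side']:
    c=shot(cam)
    for l in ['driver','driver_grip','nut_driver','stand_hole','detector','open_fastener']:
        for q in robot.outline_of(l,cam)[:5]:
            m=q['pixels']; z=c['z_map']; v,u=np.nonzero(m&(z>0)); 
            P=[]
            K=c['intrinsics']; D=np.stack([(u-K[0,2])/K[0,0],(v-K[1,2])/K[1,1],np.ones(len(u))])*z[v,u]
            X=(c['R'].T@(D-c['t'][:,None])).T
            print(cam,l,round(q['p'],2),np.round(q['xy']),m.sum(),np.median(X,0),np.percentile(X,2,axis=0),np.percentile(X,98,axis=0))
E
```

```text
scene driver 0.46 [388. 191.] 170 [0.4396 0.2483 0.1349] [0.2714 0.2331 0.0017] [0.4453 0.2603 0.1707]
scene driver_grip 0.61 [386. 190.] 137 [0.4404 0.2487 0.1382] [0.4267 0.237  0.0891] [0.4455 0.26   0.1707]
scene stand_hole 0.8 [400. 210.] 1177 [0.4379 0.3061 0.0208] [0.4018 0.2238 0.001 ] [0.4633 0.3841 0.0846]
scene stand_hole 0.79 [464. 206.] 1421 [0.3517 0.524  0.0382] [0.3052 0.4395 0.0015] [0.3968 0.5997 0.0846]
scene stand_hole 0.73 [410. 180.] 1197 [0.2655 0.3243 0.0541] [0.2192 0.2395 0.0005] [0.3031 0.4025 0.0857]
scene stand_hole 0.63 [281. 163.] 359 [ 0.332  -0.1986  0.0125] [ 0.2872 -0.2209  0.0001] [ 0.3596 -0.1595  0.0845]
scene stand_hole 0.45 [386. 191.] 140 [0.4403 0.2485 0.1366] [0.4228 0.2366 0.0876] [0.4455 0.2591 0.1707]
scene detector 0.57 [274. 243.] 10343 [ 0.7425 -0.0422  0.1247] [ 0.5284 -0.243   0.0236] [0.8892 0.1196 0.1312]
scene detector 0.19 [462. 260.] 1135 [0.604  0.5413 0.0542] [0.5486 0.4836 0.0088] [0.6269 0.6002 0.0601]
scene open_fastener 0.4 [421. 199.] 83 [0.4325 0.358  0.1185] [0.4108 0.3476 0.0851] [0.4382 0.3694 0.1376]
side driver 0.88
[... 357 characters left out ...]
32] [0.3917 0.2248 0.0009] [0.4544 0.3912 0.0825]
side nut_driver 0.46 [312. 293.] 178 [0.4223 0.3661 0.113 ] [0.4137 0.3498 0.0789] [0.4421 0.3724 0.1345]
side stand_hole 0.83 [323. 300.] 2081 [0.4129 0.3295 0.0721] [0.3906 0.2221 0.0001] [0.4561 0.3912 0.0835]
side stand_hole 0.76 [385. 322.] 2575 [0.2546 0.3459 0.0768] [0.2246 0.2441 0.0008] [0.2959 0.4111 0.0825]
side stand_hole 0.7 [409. 206.] 1335 [ 0.3106 -0.0986  0.0745] [ 0.282  -0.2171  0.0003] [ 0.3478 -0.0474  0.0825]
side stand_hole 0.58 [319. 375.] 2786 [0.337  0.522  0.0778] [0.2972 0.4484 0.0013] [0.3873 0.6041 0.0825]
side detector 0.59 [296. 191.] 10644 [0.6296 0.0275 0.1218] [ 0.4839 -0.2016  0.0149] [0.8715 0.1315 0.1297]
```

View pics/crop0.png

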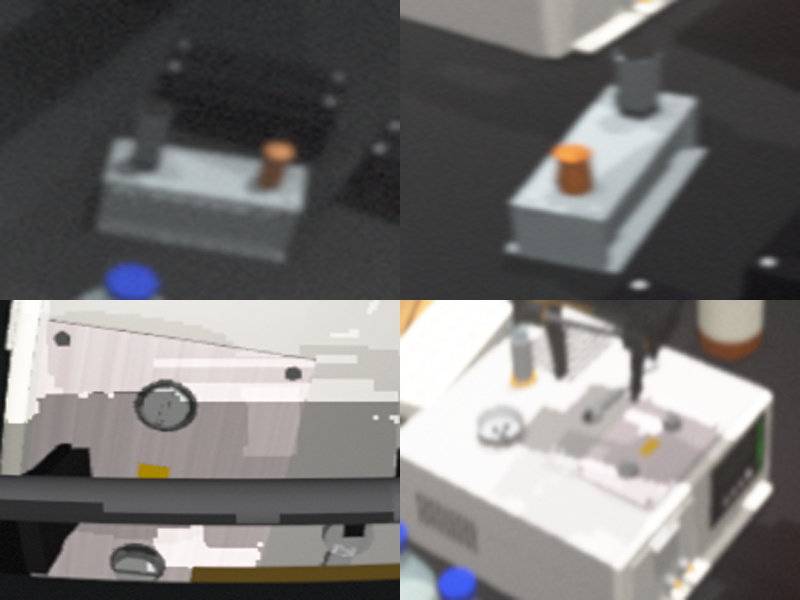

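The grey stand is confirmed: it holds the grey-handled driver at about (0.433, 0.25) and the wooden nut driver at about (0.427, 0.36). I'll shift in −y so both screws show above the gripper bar.

Request:
send_rows(
  deltas=[
    {"tx": -4,"ty": 0,"tz": -2},
    {"tx": -8,"ty": 0,"tz": -4},
    {"tx": -11,"ty": 0,"tz": -6},
    {"tx": -11,"ty": 0,"tz": -6},
    {"tx": -11,"ty": 0,"tz": -6},
  ],
)

```text
schema error: expected keys tx, ty, tz, rx, ry, rz
```

```bash
cat > det.py <<'E'
from h import *
import sys
np.set_printoptions(precision=4,suppress=True)
n=sys.argv[1]
c=shot('wrist',n); print(c['o']['time'],c['o']['position'],c['o']['tool_rot'],c['o']['ft_force'],c['o']['grip_width'])
for l in sys.argv[2:]:
    l,z=l.split(':')
    for r in robot.tip_of(l,'wrist')[:4]: print('tip',l,round(r['p'],2),np.round(r['xy'],1),atz(c,'wrist',r['xy'],float(z)))
    for r in robot.outline_of(l,'wrist')[:4]:
        v,u=np.nonzero(r['pixels']); print('out',l,round(r['p'],2),np.round(r['xy'],1),len(u),(u.mean(),v.mean()),atz(c,'wrist',(u.mean(),v.mean()),float(z)),'bbox',u.min(),u.max(),v.min(),v.max())
E
python3 det.py w1 open_fastener:.129 locked_fastener:.129 open_screw_slot:.135 open_screw:.1385
```

```text
2.05 [0.625  0.     0.2225] [0.7071 0.7071 0.     0.    ] [ 0.115  -0.1869 -0.0596] 0.08686366645872373
tip open_fastener 0.95 [269.2 299.7] [ 0.5754 -0.096   0.129 ]
out open_fastener 0.97 [266.6 299.3] 304 (np.float64(267.1875), np.float64(299.79605263157896)) [ 0.5734 -0.0962  0.129 ] bbox 256 278 289 307
tip locked_fastener 0.85 [284.8 203.1] [0.5944 0.0003 0.129 ]
out locked_fastener 0.76 [285.1 204.5] 762 (np.float64(282.5787401574803), np.float64(203.5249343832021)) [ 0.5924 -0.0001  0.129 ] bbox 267 298 189 218
out locked_fastener 0.25 [269.7 300.4] 318 (np.float64(267.4496855345912), np.float64(300.09119496855345)) [ 0.5736 -0.0966  0.129 ] bbox 257 277 290 308
tip open_screw_slot 0.82 [269.3 300.3] [ 0.5766 -0.0929  0.135 ]
out open_screw_slot 0.64 [264.9 297. ] 315 (np.float64(267.0920634920635), np.float64(300.18095238095236)) [ 0.5745 -0.0929  0.135 ] bbox 257 277 291 308Traceback (most recent call last):
  File "det.py", line 8, in <module>
    for r in robot.tip_of(l,'wrist')[:4]: print('tip',l,round(r['p'],2),np.round(r['xy'],1),atz(c,'wrist',r['xy'],float(z)))
             ~~~~~~~~~~~~^^^^^^^^^^^
ValueError: it knows: amber, detector, driver, driver_grip, locked_fastener, nut_driver, old_lamp, open_fastener, open_screw_slot, screw_dish, solvent, spanner, stand_hole, tip_box, vial_tray
```

View pics/w1.png

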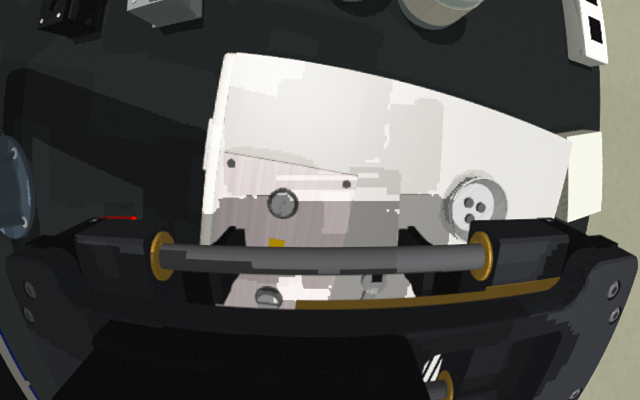

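Open screw (proud head) is near (0.575, −0.094), locked one near (0.593, 0.0). Moving closer to see it, with all six keys this time.

Request:
send_rows(
  deltas=[
    {"tx": -4,"ty": 0,"tz": -2,"rx": 0,"ry": 0,"rz": 0},
    {"tx": -8,"ty": -2,"tz": -2,"rx": 0,"ry": 0,"rz": 0},
    {"tx": -12,"ty": -3,"tz": -2,"rx": 0,"ry": 0,"rz": 0},
    {"tx": -15,"ty": -3,"tz": -2,"rx": 0,"ry": 0,"rz": 0},
    {"tx": -15,"ty": -3,"tz": -2,"rx": 0,"ry": 0,"rz": 0},
  ],
)

```text
time: 2.82
position: [0.5949, -0.1569, 0.243]
tool_rot: [0.709, 0.705, -0.001, 0.002]
ft_force: [0.5, 1.2, -0.2]
grip_width: 0.0868
```

Request:
send_rows(
  deltas=[
    {"tx": 0,"ty": 0,"tz": 0,"rx": 0,"ry": 0,"rz": 0},
    {"tx": 0,"ty": 0,"tz": 0,"rx": 0,"ry": 0,"rz": 0},
  ],
)

```text
time: 2.98
position: [0.5948, -0.1497, 0.2424]
tool_rot: [0.707, 0.707, 0.0, -0.0]
ft_force: [-0.5, 0.5, 0.1]
grip_width: 0.0865
```

```bash
python3 det.py w2 open_fastener:.129 locked_fastener:.129 open_screw_slot:.135; python3 -c "
import cv2;a=cv2.imread('pics/w2.png');cv2.imwrite('pics/w2c.png',cv2.resize(a[100:250,220:420],(800,600),interpolation=cv2.INTER_CUBIC))"
```

```text
2.9833 [ 0.5948 -0.1497  0.2424] [ 0.7074  0.7069  0.0002 -0.0004] [-0.4905  0.4715  0.1127] 0.08654234507575509
tip open_fastener 0.55 [300.2 138.2] [ 0.5766 -0.0953  0.129 ]
out open_fastener 0.58 [299.  137.6] 728 (np.float64(297.7760989010989), np.float64(136.8228021978022)) [ 0.5745 -0.094   0.129 ] bbox 283 312 121 152
tip locked_fastener 0.65 [319.8  36. ] [ 0.5938 -0.0022  0.129 ]
out locked_fastener 0.58 [320.5  35.3] 577 (np.float64(317.6967071057192), np.float64(34.94280762564991)) [ 0.592  -0.0012  0.129 ] bbox 303 333 23 48
tip open_screw_slot 0.8 [294.1 137.5] [ 0.5717 -0.0944  0.135 ]
out open_screw_slot 0.88 [297.  134.9] 428 (np.float64(297.06775700934577), np.float64(137.51869158878506)) [ 0.5743 -0.0944  0.135 ] bbox 286 309 127 148
```

View pics/w2.png

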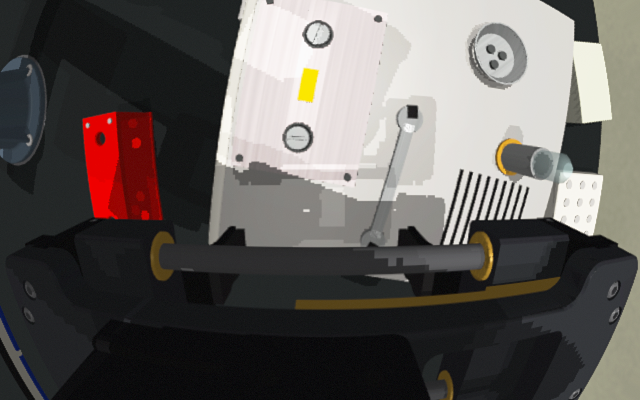

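View pics/w2c.png

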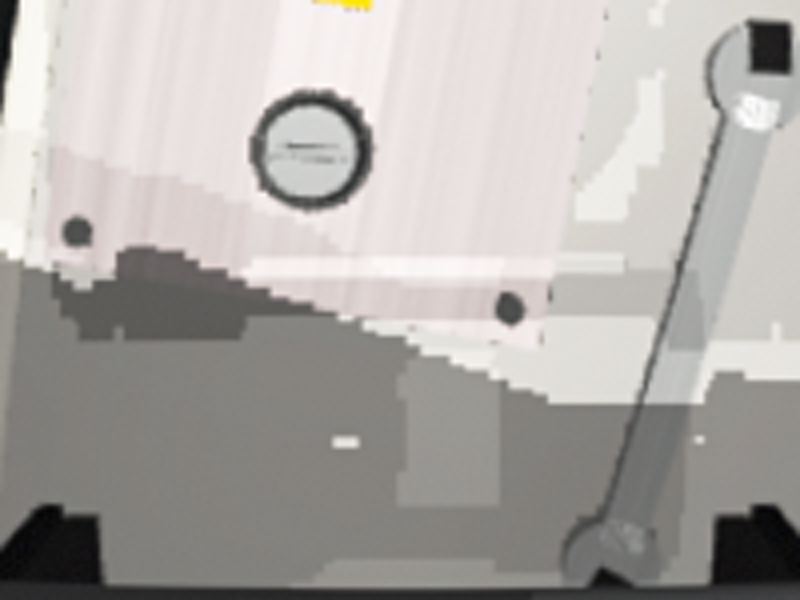

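Open screw at w2 (297,137), slot running roughly along world x; locked one at (318,35) with its slot across. Going down for a closer slot measurement.

Request:
send_rows(
  deltas=[
    {"tx": 0,"ty": -1,"tz": 3.5,"rx": 0,"ry": 0,"rz": 0},
    {"tx": 0,"ty": -2,"tz": 7,"rx": 0,"ry": 0,"rz": 0},
    {"tx": 0,"ty": -2,"tz": 7,"rx": 0,"ry": 0,"rz": 0},
    {"tx": 0,"ty": -2,"tz": 7,"rx": 0,"ry": 0,"rz": 0},
    {"tx": 0,"ty": -2,"tz": 7,"rx": 0,"ry": 0,"rz": 0},
  ],
)

```text
time: 3.75
position: [0.5767, -0.1504, 0.174]
tool_rot: [0.707, 0.707, 0.001, 0.001]
ft_force: [-0.3, -0.0, -0.4]
grip_width: 0.087
```

```bash
cat > rect.py <<'E'
from h import *
import sys
# orthorectify plane z: crop centred at (x,y), half size m, px/mm
def rect(c,cen,z,half=.02,ppm=15,cam='wrist'):
    n=int(2*half*1000*ppm)
    g=(np.arange(n)+.5)/ppm/1000-half
    X,Y=np.meshgrid(cen[0]+g,cen[1]-g)   # right=+x, up=+y
    P=np.stack([X,Y,np.full_like(X,z)],-1)
    T=c['tool_from_camera'];Rt=Rn.from_quat(c['o']['tool_rot']).as_matrix()
    pt=(P-c['o']['position'])@Rt; pc=(pt-T[:3,3])@T[:3,:3]
    r=np.hypot(pc[...,0],pc[...,1]);th=np.arctan2(r,pc[...,2]);K=c['intrinsics']
    u=K[0,2]+K[0,0]*th*pc[...,0]/r; v=K[1,2]+K[1,1]*th*pc[...,1]/r
    return cv2.remap(c['color'],u.astype('f4'),v.astype('f4'),cv2.INTER_CUBIC)
E
python3 - <<'E'
from rect import *
np.set_printoptions(precision=4,suppress=True)
c=shot('wrist','w3'); o=c['o']; print(o['time'],o['position'],o['tool_rot'])
for r in robot.tip_of('open_screw_slot','wrist'): print(r, atz(c,'wrist',r['xy'],.135))
for l,z in [('open_screw_slot',.1385),('open_fastener',.131)]:
  for r in robot.outline_of(l,'wrist')[:2]:
    v,u=np.nonzero(r['pixels']); print(l,r['p'],u.mean(),v.mean(),atz(c,'wrist',(u.mean(),v.mean()),z))
im=rect(c,(.574,-.0945),.1385); cv2.imwrite('pics/w3r.png',im[:,:,::-1])
E
```

```text
3.75 [ 0.5767 -0.1504  0.174 ] [0.707  0.7072 0.0006 0.0014]
{'xy': [317.0, 140.0], 'p': 0.55} [ 0.5744 -0.0944  0.135 ]
{'xy': [315.9, 139.1], 'p': 0.3} [ 0.5737 -0.0938  0.135 ]
open_screw_slot 0.65 316.74049803407604 140.305373525557 [ 0.5743 -0.0945  0.1385]
open_fastener 0.96 314.6402737047898 140.05865102639297 [ 0.5728 -0.0946  0.131 ]
```

View pics/w3r.png

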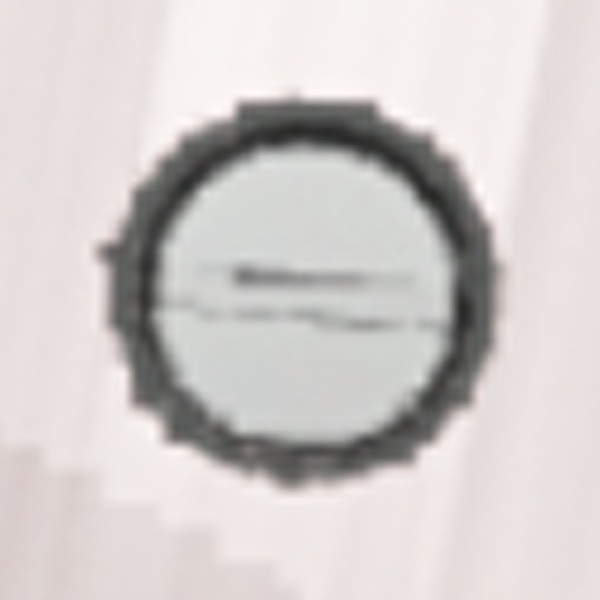

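View pics/w3.png

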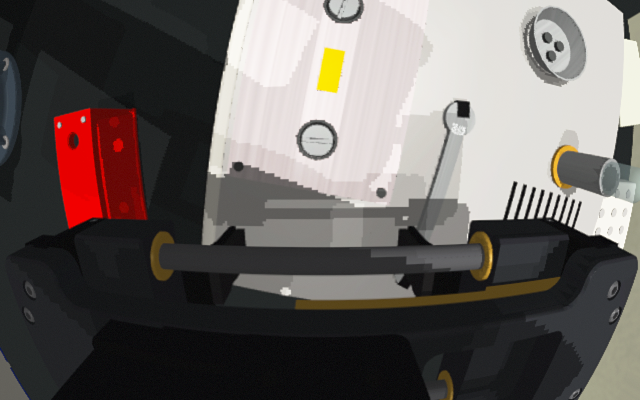

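Slot yaw is about −0.065 rad and its centre is at about (0.5743, −0.0942). On to the driver.

Request:
send_rows(
  deltas=[
    {"tx": 0,"ty": 0,"tz": -4,"rx": 0,"ry": 0,"rz": 0},
    {"tx": 1,"ty": 0,"tz": -8,"rx": 0,"ry": 0,"rz": 0},
    {"tx": 3,"ty": -2,"tz": -11,"rx": 0,"ry": 0,"rz": 0},
    {"tx": 6.5,"ty": -4,"tz": -12,"rx": 0,"ry": 0,"rz": 0},
    {"tx": 10,"ty": -6,"tz": -12,"rx": 0,"ry": 0,"rz": 0},
  ],
)

```text
time: 4.37
position: [0.5174, -0.0505, 0.2975]
tool_rot: [0.708, 0.706, 0.003, 0.005]
ft_force: [0.8, 1.6, 0.0]
grip_width: 0.0871
```

Request:
send_rows(
  deltas=[
    {"tx": 3.8,"ty": -1.6,"tz": 0,"rx": 0,"ry": 0,"rz": 0},
    {"tx": 7.6,"ty": -3.2,"tz": 0,"rx": 0,"ry": 0,"rz": 0},
    {"tx": 11.4,"ty": -4.8,"tz": 0,"rx": 0,"ry": 0,"rz": 0},
    {"tx": 15.2,"ty": -6.4,"tz": 0,"rx": 0,"ry": 0,"rz": 0},
    {"tx": 19,"ty": -8,"tz": 0,"rx": 0,"ry": 0,"rz": 0},
  ],
)

```text
time: 4.78
position: [0.4346, 0.1417, 0.294]
tool_rot: [0.707, 0.707, 0.001, 0.001]
ft_force: [0.7, -0.4, -0.1]
grip_width: 0.0871
```

Request:
send_rows(
  deltas=[
    {"tx": 2,"ty": -0.4,"tz": 0,"rx": 0,"ry": 0,"rz": 0},
    {"tx": 2,"ty": -0.4,"tz": 0,"rx": 0,"ry": 0,"rz": 0},
    {"tx": 2,"ty": -0.4,"tz": 0,"rx": 0,"ry": 0,"rz": 0},
  ],
)

```text
time: 5.03
position: [0.4313, 0.1609, 0.2937]
tool_rot: [0.706, 0.708, 0.001, 0.001]
ft_force: [-0.1, -0.6, 0.4]
grip_width: 0.0873
```

```bash
python3 det.py w4 driver:.07 driver_grip:.125 stand_hole:.08 nut_driver:.135; python3 - <<'E'
import cv2
a=cv2.imread('pics/w4.png'); cv2.imwrite('pics/w4c.png',cv2.resize(a[0:250,200:533],(800,600),interpolation=cv2.INTER_CUBIC))
E
```

```text
5.0333 [0.4313 0.1609 0.2937] [0.706  0.7082 0.0009 0.0011] [-0.0738 -0.592   0.4234] 0.08733482243703024
tip driver 0.88 [318.8 113.3] [0.429  0.2418 0.07  ]
out driver 0.92 [318.2 105.3] 758 (np.float64(319.4841688654354), np.float64(103.99076517150395)) [0.4298 0.2534 0.07  ] bbox 304 335 89 120
tip driver_grip 0.72 [318.1 107.6] [0.4285 0.2456 0.125 ]
out driver_grip 0.95 [316.6 104.1] 713 (np.float64(319.23562412342216), np.float64(104.05049088359046)) [0.4297 0.2494 0.125 ] bbox 304 334 90 119
tip stand_hole 0.87 [318.4 104.6] [0.4286 0.252  0.08  ]
tip stand_hole 0.82 [185.4  97.7] [0.2591 0.2681 0.08  ]
out stand_hole 0.74 [315.4  64.4] 5586 (np.float64(317.87450769781594), np.float64(67.83458646616542)) [0.4277 0.2973 0.08  ] bbox 291 346 0 134
out stand_hole 0.69 [198.7  61.4] 7766 (np.float64(199.99613700746846), np.float64(61.93947978367242)) [0.279  0.3131 0.08  ] bbox 163 238 0 122
out stand_hole 0.56 [255.5 299.9] 614 (np.float64(253.10423452768728), np.float64(301.371335504886)) [ 0.3355 -0.0153  0.08  ] bbox 231 275 293 309
tip nut_driver 0.58 [316.4  33.5] [0.4264 0.3246 0.135 ]
out nut_driver 0.95 [315.4  12.9] 541 (np.float64(316.03142329020335), np.float64(13.358595194085028)) [0.4259 0.3479 0.135 ] bbox 305 326 0 29
out nut_driver 0.38 [412.5 228. ] 6008 (np.float64(418.3428761651132), np.float64(243.78229027962718)) [0.5443 0.0967 0.135 ] bbox 356 512 191 381
```

View pics/w4c.png

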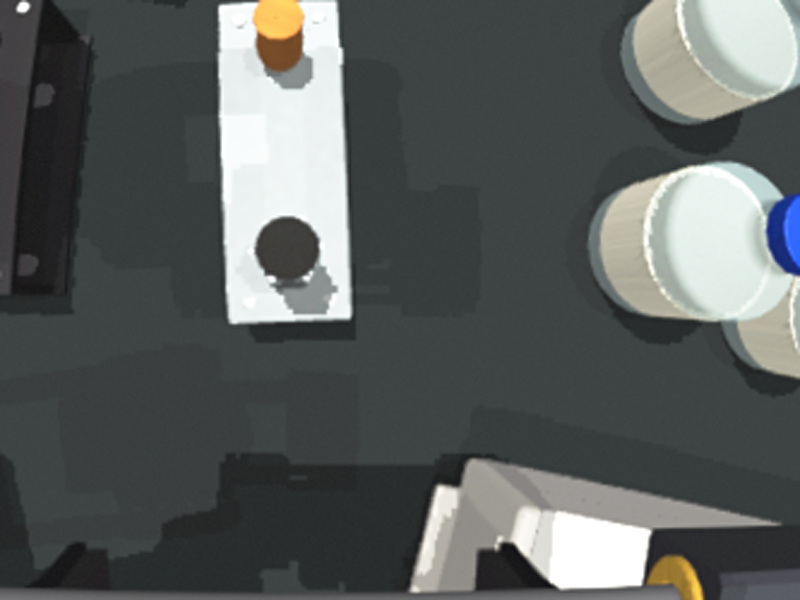

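Request:
send_rows(
  deltas=[
    {"tx": 0,"ty": 0,"tz": 4,"rx": 0,"ry": 0,"rz": 0},
    {"tx": 1,"ty": 0,"tz": 8,"rx": 0,"ry": 0,"rz": 0},
    {"tx": 1.5,"ty": 0,"tz": 10,"rx": 0,"ry": 0,"rz": 0},
    {"tx": 1.5,"ty": 0,"tz": 10,"rx": 0,"ry": 0,"rz": 0},
    {"tx": 1.5,"ty": 0,"tz": 10,"rx": 0,"ry": 0,"rz": 0},
  ],
)

```text
time: 5.9
position: [0.4306, 0.1748, 0.1919]
tool_rot: [0.707, 0.707, -0.001, -0.001]
ft_force: [-0.0, 0.1, 0.4]
grip_width: 0.087
```

```bash
python3 det.py w5 driver_grip:.125 stand_hole:.08; python3 - <<'E'
import cv2
a=cv2.imread('pics/w5.png'); cv2.imwrite('pics/w5c.png',cv2.resize(a[50:200,220:420],(800,600),interpolation=cv2.INTER_CUBIC))
b=cv2.convertScaleAbs(cv2.resize(a[80:155,270:370],(800,600),interpolation=cv2.INTER_CUBIC),alpha=3,beta=0);cv2.imwrite('pics/w5d.png',b)
E
```

```text
5.9 [0.4306 0.1748 0.1919] [ 0.707   0.7072 -0.0011 -0.0007] [-0.0331  0.0838  0.4156] 0.08703613307629543
out driver_grip 0.8 [315.9 114.8] 1567 (np.float64(319.3267389917039), np.float64(113.52074026802808)) [0.4294 0.249  0.125 ] bbox 296 342 92 135
out driver_grip 0.65 [318.8  62.5] 8402 (np.float64(318.111759104975), np.float64(69.81171149726255)) [0.4284 0.2817 0.125 ] bbox 282 354 0 152
tip stand_hole 0.72 [146.7 106.8] [0.2607 0.2665 0.08  ]
out stand_hole 0.97 [315.1  63. ] 8327 (np.float64(318.0792602377807), np.float64(69.54233217245107)) [0.4278 0.2903 0.08  ] bbox 282 354 0 152
out stand_hole 0.84 [167.7  67.6] 11509 (np.float64(167.28829611608307), np.float64(67.84916152576244)) [0.2843 0.3023 0.08  ] bbox 120 217 0 138
```

View pics/w5c.png

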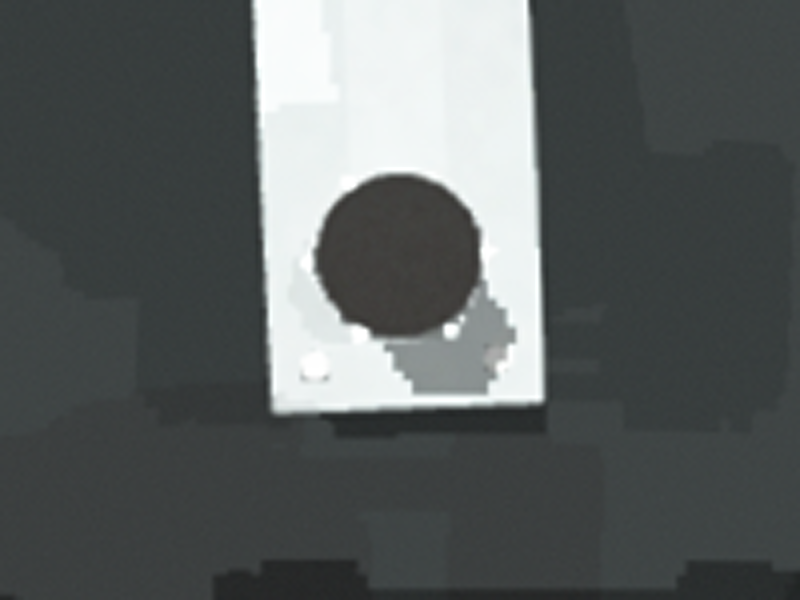

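View pics/w5d.png

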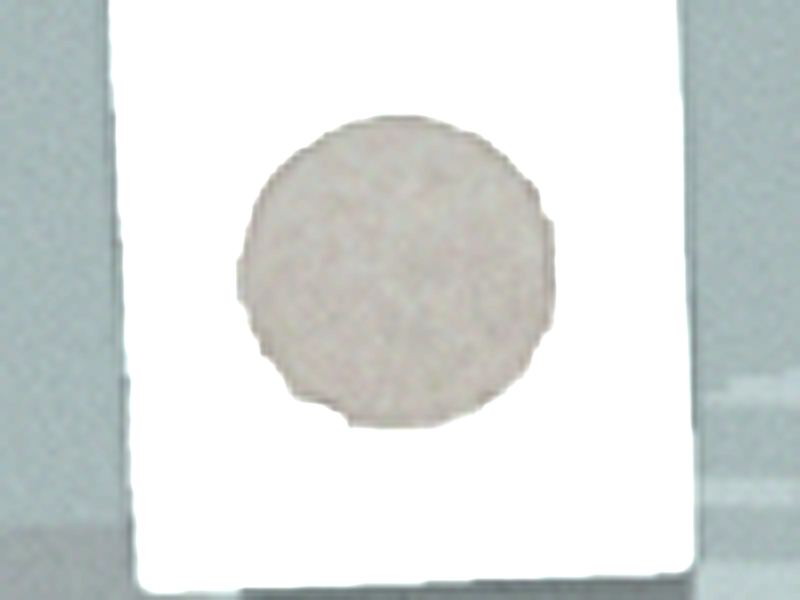

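The cap is round (w5 318,114). Hex corners peek out at about 4.7° mod 60, so the flats face −25°, 35° and 95°. I'll grasp at +35°, which leaves wrist range for the turn.

```bash
python3 - <<'E'
from rect import *
np.set_printoptions(precision=4,suppress=True)
import glob
c=shot('wrist')
K=c['intrinsics']
g=c['color'].max(2).astype(int)
m=((g<110)).astype('u1'); 
# cap circle
sub=np.zeros_like(m); sub[85:145,290:350]=m[85:145,290:350]
n,lab,st,ce=cv2.connectedComponentsWithStats(sub)
k=1+np.argmax(st[1:,4]); print(st[k],ce[k])
for z in (.155,.16,.165,.17): print(z,atz(c,'wrist',ce[k],z))
# w4 with pose
o4=dict(position=np.array([0.4313,0.1609,0.2937]),tool_rot=np.array([0.706,0.7082,0.0009,0.0011]))
c4=dict(c);c4['o']=o4; a=cv2.imread('pics/w4.png'); s=np.zeros_like(m); s[85:125,300:340]=(a.max(2)<110)[85:125,300:340]
n,lab,st,ce4=cv2.connectedComponentsWithStats(s); k4=1+np.argmax(st[1:,4]); print(st[k4],ce4[k4]); print(atz(c4,'wrist',ce4[k4],.165))
print(tri([ray(c,'wrist',ce[k]),ray(c4,'wrist',ce4[k4])]))
print(c['z_map'][110:118,316:324].mean())
im=rect(c,(.43,.25),.165,half=.02); cv2.imwrite('pics/w5r.png',im[:,:,::-1])
E
```

```text
[ 296   95   41   39 1262] [316.3597 114.1379]
0.155 [0.4297 0.2477 0.155 ]
0.16 [0.4297 0.2475 0.16  ]
0.165 [0.4298 0.2473 0.165 ]
0.17 [0.4298 0.2471 0.17  ]
[307  91  26  30 570] [319.2895 104.2368]
[0.4299 0.2464 0.165 ]
(array([0.4297, 0.2483, 0.1397]), [np.float64(0.00018670910147852227), np.float64(0.00018670910147844762)])
0.18096209
```

View pics/w5r.png

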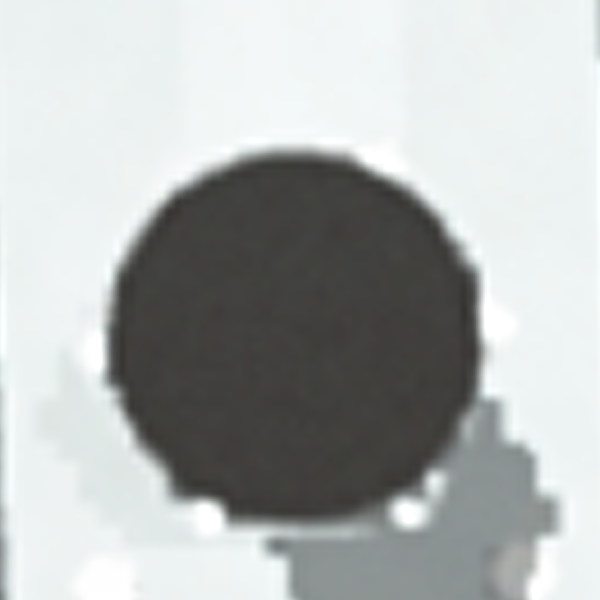

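Request:
send_rows(
  deltas=[
    {"tx": 1,"ty": 0,"tz": -1.5,"rx": 0,"ry": 0,"rz": -0.12},
    {"tx": 4,"ty": -0.1,"tz": -1.5,"rx": 0,"ry": 0,"rz": -0.24},
    {"tx": 7.3,"ty": -0.1,"tz": -1.5,"rx": 0,"ry": 0,"rz": -0.36},
    {"tx": 7.3,"ty": -0.1,"tz": -1.5,"rx": 0,"ry": 0,"rz": -0.48},
    {"tx": 7.3,"ty": -0.1,"tz": -1.5,"rx": 0,"ry": 0,"rz": -0.586},
  ],
)

```text
time: 6.62
position: [0.4304, 0.2497, 0.2087]
tool_rot: [0.469, 0.883, 0.001, 0.001]
ft_force: [0.3, 0.5, -0.5]
grip_width: 0.087
```

Request:
send_rows(
  deltas=[
    {"tx": 0,"ty": 0,"tz": 0,"rx": 0,"ry": 0,"rz": 0},
    {"tx": 0,"ty": 0,"tz": 0,"rx": 0,"ry": 0,"rz": 0},
  ],
)

```text
time: 6.78
position: [0.4302, 0.2481, 0.2082]
tool_rot: [0.474, 0.881, 0.0, 0.0]
ft_force: [0.4, 0.1, -0.8]
grip_width: 0.0869
```

```bash
python3 - <<'E'
from h import *
o=robot.get_obs(); R=Rn.from_quat(o['tool_rot']).as_matrix(); print(o['time'],o['position'],R, 'tooly deg',np.degrees(np.arctan2(R[1,1],R[0,1])))
print('delta tool to (.4296,.248,.106) cm', R.T@(np.array([.4296,.248,.106])-o['position'])*100)
shot('wrist','w6');shot('side','s6')
E
```

```text
6.7833 [0.43018497 0.24813437 0.20820738] [[-5.50845678e-01  8.34606171e-01  1.25637772e-03]
 [ 8.34607027e-01  5.50845691e-01  3.66647160e-04]
 [-3.86064269e-04  1.25054767e-03 -9.99999144e-01]] tooly deg 33.42507984480194
delta tool to (.4296,.248,.106) cm [ 0.02495399 -0.06900468 10.22065081]
```

View pics/w6.png

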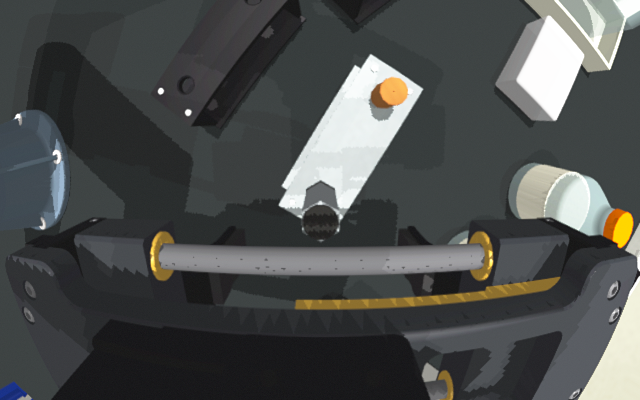

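The hexagon is symmetric about the jaw axis in w6 (320,200). Descending and closing.

Request:
send_rows(
  deltas=[
    {"tx": 0,"ty": -0.1,"tz": 3,"rx": 0,"ry": 0,"rz": 0},
    {"tx": 0,"ty": -0.1,"tz": 6,"rx": 0,"ry": 0,"rz": 0},
    {"tx": 0,"ty": -0.1,"tz": 9,"rx": 0,"ry": 0,"rz": 0},
    {"tx": 0,"ty": -0.1,"tz": 10.2,"rx": 0,"ry": 0,"rz": 0},
    {"tx": 0,"ty": -0.1,"tz": 10.2,"rx": 0,"ry": 0,"rz": 0},
  ],
)

```text
time: 7.3
position: [0.4272, 0.2463, 0.103]
tool_rot: [0.474, 0.881, -0.002, -0.002]
ft_force: [-0.0, 0.5, 1.2]
grip_width: 0.087
```

Request:
send_rows(
  deltas=[
    {"tx": 0,"ty": 0,"tz": 0,"rx": 0,"ry": 0,"rz": 0},
    {"tx": 0,"ty": 0,"tz": 0,"rx": 0,"ry": 0,"rz": 0},
    {"tx": 0,"ty": 0,"tz": 0,"rx": 0,"ry": 0,"rz": 0},
    {"tx": 0,"ty": 0,"tz": 0,"rx": 0,"ry": 0,"rz": 0},
    {"tx": 0,"ty": 0,"tz": 0,"rx": 0,"ry": 0,"rz": 0},
  ],
  claw=1.5,
  squeeze=35,
)

```text
time: 7.72
position: [0.4298, 0.2477, 0.1066]
tool_rot: [0.473, 0.881, 0.001, 0.001]
ft_force: [-0.1, -0.2, -0.7]
grip_width: 0.062
```

Request:
send_rows(
  deltas=[
    {"tx": 0,"ty": 0,"tz": 0,"rx": 0,"ry": 0,"rz": 0},
    {"tx": 0,"ty": 0,"tz": 0,"rx": 0,"ry": 0,"rz": 0},
    {"tx": 0,"ty": 0,"tz": 0,"rx": 0,"ry": 0,"rz": 0},
  ],
)

```text
time: 7.97
position: [0.4292, 0.2475, 0.1058]
tool_rot: [0.473, 0.881, 0.0, 0.0]
ft_force: [0.4, 0.5, 0.4]
grip_width: 0.0418
```

Request:
send_rows(
  deltas=[
    {"tx": 0,"ty": 0,"tz": 0,"rx": 0,"ry": 0,"rz": 0},
    {"tx": 0,"ty": 0,"tz": 0,"rx": 0,"ry": 0,"rz": 0},
    {"tx": 0,"ty": 0,"tz": 0,"rx": 0,"ry": 0,"rz": 0},
    {"tx": 0,"ty": 0,"tz": 0,"rx": 0,"ry": 0,"rz": 0},
  ],
)

```text
time: 8.3
position: [0.4292, 0.2475, 0.1055]
tool_rot: [0.473, 0.881, 0.0, 0.0]
ft_force: [0.1, -0.2, 0.7]
grip_width: 0.0259
```

```bash
python3 - <<'E'
from h import *
c=shot('wrist','w7'); o=c['o']; print(o['time'],o['position'],o['tool_rot'],o['grip_width'],o['ft_force'],o['moment'])
shot('side','s7')
a=cv2.imread('pics/w7.png')[120:270,220:420]; cv2.imwrite('pics/w7c.png',cv2.resize(a,(800,600),interpolation=cv2.INTER_CUBIC))
E
```

```text
8.3 [0.42923715 0.24750978 0.10550988] [4.72753405e-01 8.81194766e-01 3.90465021e-05 2.28973033e-05] 0.0258632380137176 [ 0.08107513 -0.19922039  0.69159225] [ 0.03558381 -0.01775958  0.02063481]
```

View pics/w7c.png

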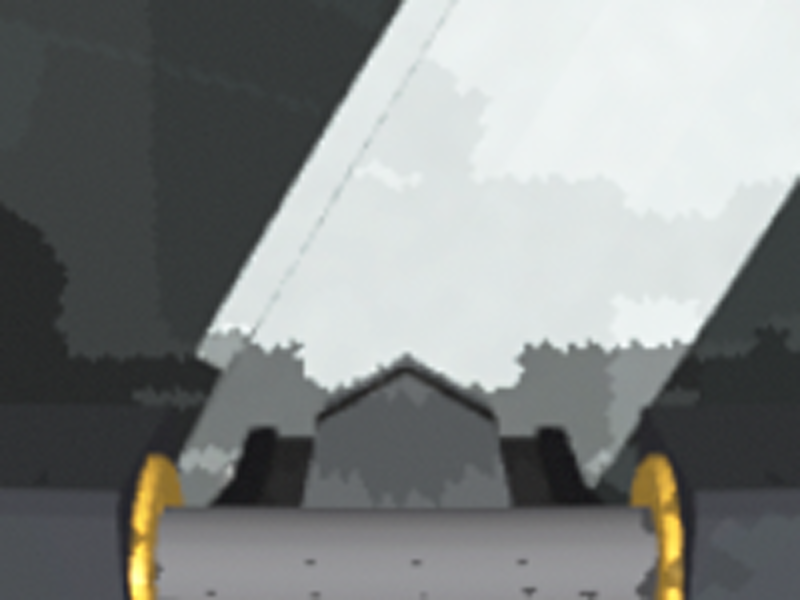

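Grip width is 25.9 mm, so it holds on the flats, with TCP 95.5 mm above the blade edge. Lifting straight up and checking the blade.

Request:
send_rows(
  deltas=[
    {"tx": 0,"ty": 0,"tz": -2,"rx": 0,"ry": 0,"rz": 0},
    {"tx": 0,"ty": 0,"tz": -5,"rx": 0,"ry": 0,"rz": 0},
    {"tx": 0,"ty": 0,"tz": -8.5,"rx": 0,"ry": 0,"rz": 0},
    {"tx": 0,"ty": 0,"tz": -12,"rx": 0,"ry": 0,"rz": 0},
    {"tx": 0,"ty": 0,"tz": -15,"rx": 0,"ry": 0,"rz": 0},
  ],
)

```text
time: 8.82
position: [0.4288, 0.2474, 0.2573]
tool_rot: [0.473, 0.881, 0.0, 0.0]
ft_force: [0.8, 0.2, -1.6]
grip_width: 0.0257
```

Request:
send_rows(
  deltas=[
    {"tx": 0,"ty": 0,"tz": -2.5,"rx": 0,"ry": 0,"rz": 0},
    {"tx": 0,"ty": 0,"tz": -2.5,"rx": 0,"ry": 0,"rz": 0},
    {"tx": 0,"ty": 0,"tz": -2.5,"rx": 0,"ry": 0,"rz": 0},
  ],
)

```text
time: 9.07
position: [0.4295, 0.2476, 0.2815]
tool_rot: [0.473, 0.881, 0.001, 0.001]
ft_force: [0.2, 0.2, -1.8]
grip_width: 0.0256
```

```bash
python3 - <<'E'
from h import *
np.set_printoptions(precision=4,suppress=True)
c=shot('wrist','w8'); o=c['o']; print(o['time'],o['position'],o['tool_rot'],o['grip_width'],o['ft_force'],o['moment'])
for l in ['driver','stand_hole']:
  for r in robot.tip_of(l,'wrist')[:3]: print(l,r,atz(c,'wrist',r['xy'],.08))
s=shot('side','s8')
for l in ['driver']:
  for r in robot.tip_of(l,'side')[:3]: print(l,r)
  for r in robot.outline_of(l,'side')[:3]: print(l,r['p'],r['xy'])
a=cv2.imread('pics/w8.png')[130:280,220:420]; cv2.imwrite('pics/w8c.png',cv2.resize(a,(800,600),interpolation=cv2.INTER_CUBIC))
a=cv2.imread('pics/s8.png')[170:320,250:450]; cv2.imwrite('pics/s8c.png',cv2.resize(a,(800,600),interpolation=cv2.INTER_CUBIC))
E
```

```text
9.0667 [0.4295 0.2476 0.2815] [0.4727 0.8812 0.001  0.001 ] 0.02563838723122823 [ 0.2037  0.1863 -1.834 ] [ 0.0697 -0.0378  0.0493]
driver {'xy': [320.3, 203.9], 'p': 0.82} [0.4448 0.2238 0.08  ]
stand_hole {'xy': [317.8, 177.4], 'p': 0.73} [0.4244 0.2492 0.08  ]
stand_hole {'xy': [212.6, 90.9], 'p': 0.62} [0.2595 0.2686 0.08  ]
driver {'xy': [328.6, 242.9], 'p': 0.85}
driver 0.77 [329.1, 212.6]
driver 0.18 [324.2, 303.1]
```

View pics/w8c.png

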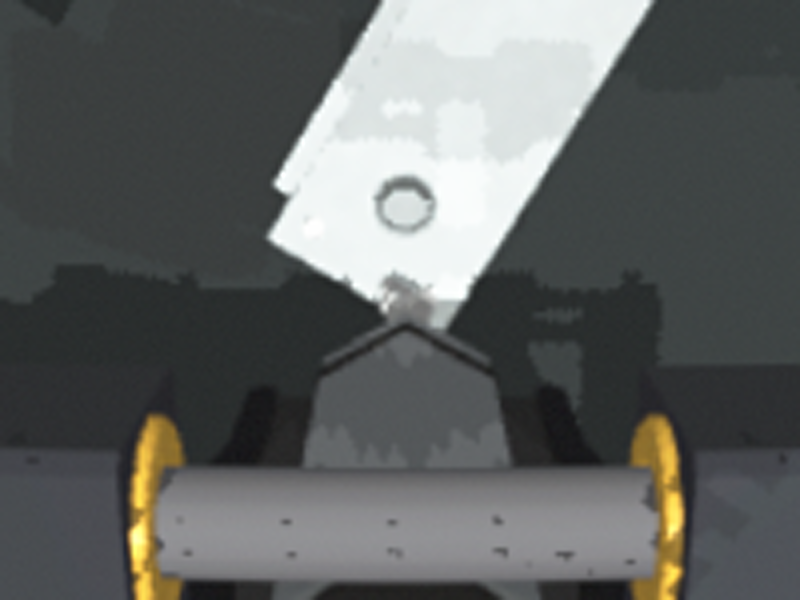

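View pics/s8c.png

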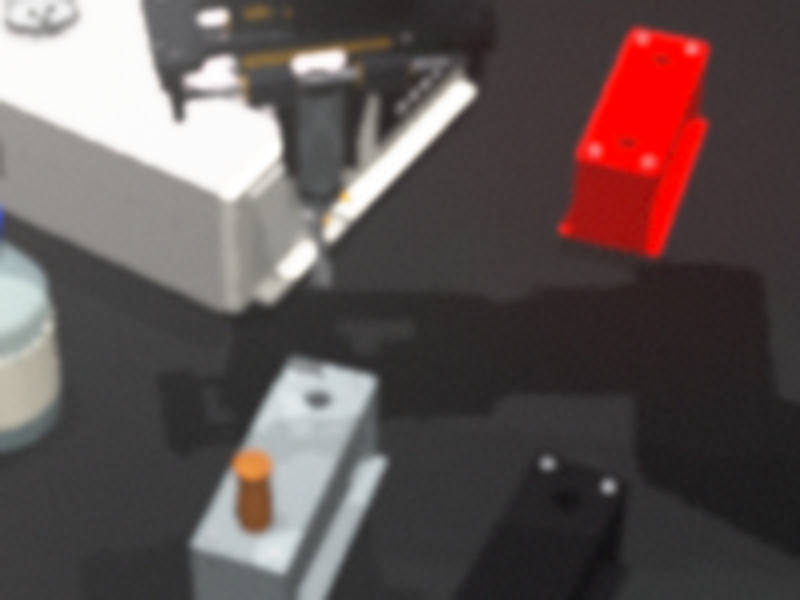

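```bash
python3 - <<'E'
from h import *
np.set_printoptions(precision=4,suppress=True)
c=shot('wrist'); print(atz(c,'wrist',(321.3,180.8),.08), c['o']['position'])
im=c['color'][:,:,::-1]; a=im[190:220,300:340]; cv2.imwrite('pics/w8d.png',cv2.resize(a,(800,600),interpolation=cv2.INTER_CUBIC))
z=c['z_map']; print((z[190:218,308:336:2]*1000).astype(int))
# expected tip and blade ends for yaw candidates
T=np.linalg.inv(c['tool_from_camera']);K=c['intrinsics']
def pj(p):
    q=T[:3,:3]@p+T[:3,3]; r=np.hypot(q[0],q[1]); th=np.arctan2(r,q[2]); return K[0,2]+K[0,0]*th*q[0]/r,K[1,2]+K[1,1]*th*q[1]/r
for ang in (90,30,-30): # angle of blade in tool xy from tool y
    d=np.array([np.sin(np.radians(ang)),np.cos(np.radians(ang)),0])*.006
    print(ang,np.round([pj(np.array([0,0,.0955])+s*d) for s in (-1,0,1)],1))
E
```

```text
[0.4275 0.2476 0.08  ] [0.4283 0.2472 0.2789]
[[368 369 369 367 369 370 369 368 368 368 368 367 368 370]
 [367 367 368 369 368 369 368 368 368 367 370 369 368 367]
 [369 369 369 370 369 369 370 370 369 368 370 369 368 368]
 [370 370 369 369 368 370 369 370 369 368 368 369 369 369]
 [369 369 370 369 369 369 371 369 369 370 369 369 369 370]
 [369 370 370 370 371 370 369 371 370 370 369 369 370   0]
 [368 370 371 371 370 368 369 370 370 369 370 368 369 371]
 [370 370 370 370 370 370 371 371 371 370 370 370 370 370]
 [371 371 370 370 265 371 371 371 371 372 371 370 371 370]
 [373 372 370 372 264 371 370 369 370 371 370 370 370 371]
 [373 372 370 369 261 266 372 371 371 370 372 370 371 370]
 [372 371 372 371 257 261 267 373 371 372 371 371 373 371]
 [452 372 372 260 257 253 263 265 371 372 371 372 372 373]
 [455 454 372 371 255 249 249 247 266 372 370 370 372 371]
 [455 456 371 373 256 250 248 248 266 372 372 371 372 372]
 [455 454 456 373 250 247 244 245 247 264 371 372 372 370]
 [456 457 457 455 250 243 240 240 244 248 371 370 372 373]
 [455 454 456 457 250 240 238 236 239 244 261 373 374 373]
 [457 457 458 455 457 236 192 192 235 240 372 374 373 374]
 [458 458 457 457 456 193 188 189 193 236 374 374 375 374]
 [456 455 456 457 456 193 189 188 193 236 374 374 373 373]
 [458 460 457 457 193 189 184 183 189 191 375 375 376 374]
 [459 457 457 191 189 184 182 181 184 189 191 376 375 458]
 [458 460 193 189 185 183 181 181 182 183 189 192 197 457]
 [459 194 189 184 183 181 179 178 182 182 184 190 190 459]
 [459 193 190 185 182 181 179 179 182 182 183 189 191 457]
 [191 189 184 181 182 178 175 176 179 180 182 184 186 191]
 [185 185 182 181 179 176 174 175 178 178 180 183 183 186]]
90 [[321.1 209.5]
 [321.1 202.8]
 [321.1 195.9]]
30 [[315.  206.1]
 [321.1 202.8]
 [327.2 199.4]]
-30 [[315.  199.3]
 [321.1 202.8]
 [327.1 206.2]]
```

View pics/w8d.png

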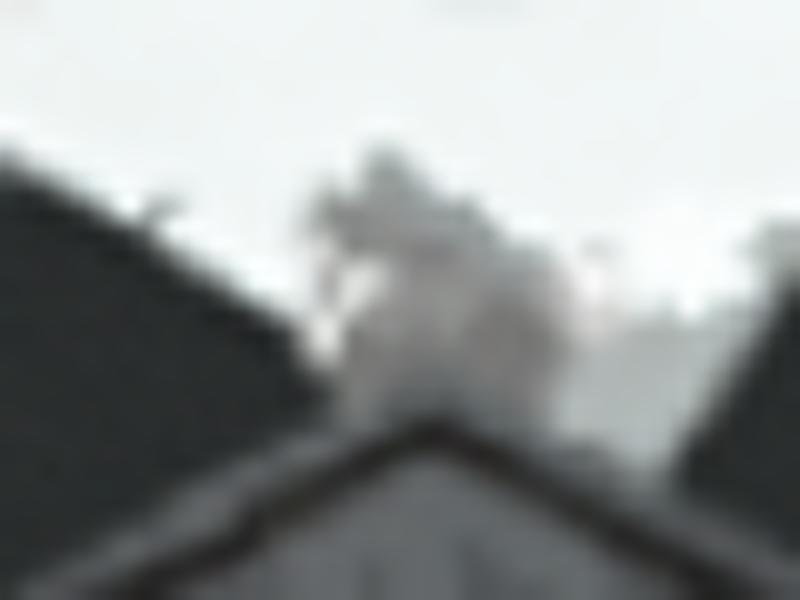

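The z-map shows the blade edge running from (316,198) to (328,207). That is the "−30°" candidate, so blade yaw = tool yaw − 30° ≈ 3.5°. The slot is at ≈ −3.8°, so I'll rotate −7.3°. Moving to hover beside the open screw.

Request:
send_rows(
  deltas=[
    {"tx": -3,"ty": -0.6,"tz": 0,"rx": 0,"ry": 0,"rz": 0},
    {"tx": -7,"ty": -1.3,"tz": 0,"rx": 0,"ry": 0,"rz": 0},
    {"tx": -11,"ty": -2,"tz": 0,"rx": 0,"ry": 0,"rz": 0},
    {"tx": -15,"ty": -2.8,"tz": 0,"rx": 0,"ry": 0,"rz": 0},
    {"tx": -19,"ty": -3.5,"tz": 0,"rx": 0,"ry": 0,"rz": 0},
  ],
)

```text
time: 9.83
position: [0.5051, 0.0682, 0.2799]
tool_rot: [0.473, 0.881, -0.0, -0.001]
ft_force: [0.7, 0.9, -0.7]
grip_width: 0.0258
```

Request:
send_rows(
  deltas=[
    {"tx": -4,"ty": -0.7,"tz": 0,"rx": 0,"ry": 0,"rz": 0},
    {"tx": -8,"ty": -1.4,"tz": 0,"rx": 0,"ry": 0,"rz": 0},
    {"tx": -12,"ty": -2.1,"tz": 0,"rx": 0,"ry": 0,"rz": 0},
    {"tx": -16,"ty": -2.8,"tz": 0,"rx": 0,"ry": 0,"rz": 0},
    {"tx": -18.8,"ty": -3.5,"tz": 0,"rx": 0,"ry": 0,"rz": 0},
  ],
)

```text
time: 10.25
position: [0.5813, -0.1098, 0.2796]
tool_rot: [0.474, 0.881, -0.0, 0.0]
ft_force: [0.4, 0.8, -1.1]
grip_width: 0.0257
```

Request:
send_rows(
  deltas=[
    {"tx": 0,"ty": 0,"tz": 1,"rx": 0,"ry": 0,"rz": 0.06},
    {"tx": 0,"ty": 0,"tz": 2.5,"rx": 0,"ry": 0,"rz": 0.127},
    {"tx": 0,"ty": 0,"tz": 3.5,"rx": 0,"ry": 0,"rz": 0.127},
    {"tx": 0,"ty": 0,"tz": 3.5,"rx": 0,"ry": 0,"rz": 0.127},
    {"tx": 0,"ty": 0,"tz": 3.5,"rx": 0,"ry": 0,"rz": 0.127},
  ],
)

```text
time: 10.67
position: [0.5792, -0.1056, 0.2445]
tool_rot: [0.527, 0.85, -0.0, -0.001]
ft_force: [-0.0, -0.4, -0.5]
grip_width: 0.0261
```

```bash
python3 - <<'E'
from h import *
np.set_printoptions(precision=4,suppress=True)
c=shot('wrist','w9'); o=c['o']; R=Rn.from_quat(o['tool_rot']).as_matrix(); print(o['time'],o['position'],np.degrees(np.arctan2(R[1,1],R[0,1])),o['ft_force'])
for l in ['driver','open_screw_slot']:
  for r in robot.tip_of(l,'wrist')[:2]: print(l,r,atz(c,'wrist',r['xy'],.135))
im=c['color'][:,:,::-1]; a=im[150:225,270:370]; cv2.imwrite('pics/w9c.png',cv2.resize(a,(800,600),interpolation=cv2.INTER_CUBIC)); cv2.imwrite('pics/w9raw.png',a)
E
```

```text
10.6667 [ 0.5792 -0.1056  0.2445] 26.403463954352993 [-0.0078 -0.4116 -0.4802]
driver {'xy': [320.4, 203.2], 'p': 0.63} [ 0.5802 -0.1093  0.135 ]
open_screw_slot {'xy': [323.2, 185.2], 'p': 0.93} [ 0.575  -0.0934  0.135 ]
```

View pics/w9c.png

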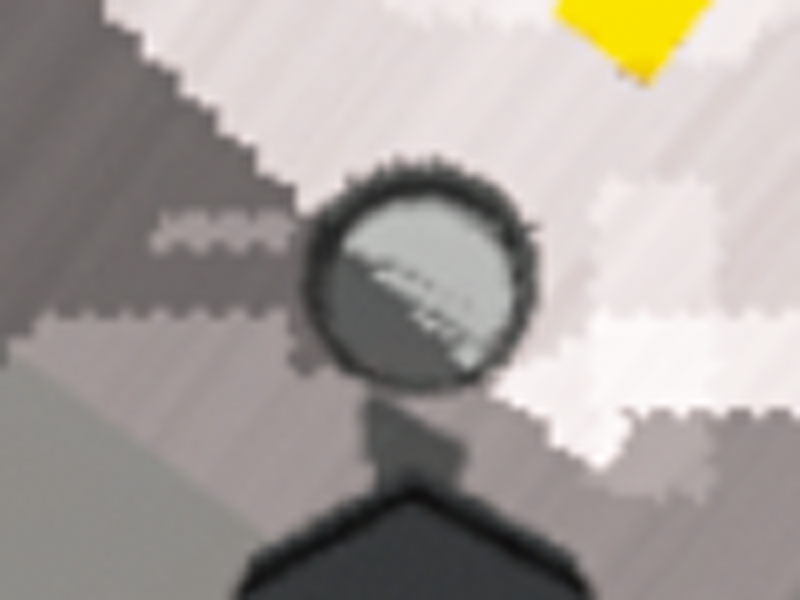

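```bash
python3 - <<'E'
from rect import *
np.set_printoptions(precision=4,suppress=True)
c=shot('wrist','w9b'); o=c['o']; R=Rn.from_quat(o['tool_rot']).as_matrix(); print(o['time'],o['position'],np.degrees(np.arctan2(R[1,1],R[0,1])),o['ft_force'])
# use commanded
im=rect(c,(.575,-.094),.1385,half=.02); 
g=cv2.createCLAHE(3,(4,4)).apply(cv2.cvtColor(im,cv2.COLOR_RGB2GRAY)); cv2.imwrite('pics/w9r.png',np.hstack([cv2.resize(im[:,:,::-1],(400,400)),cv2.cvtColor(cv2.resize(g,(400,400)),cv2.COLOR_GRAY2BGR)]))
cv2.imwrite('pics/w9g.png',g)
E
```

```text
10.8167 [ 0.5804 -0.1058  0.2463] 26.385290682491533 [ 0.3214 -0.3896 -1.0691]
```

View pics/w9g.png

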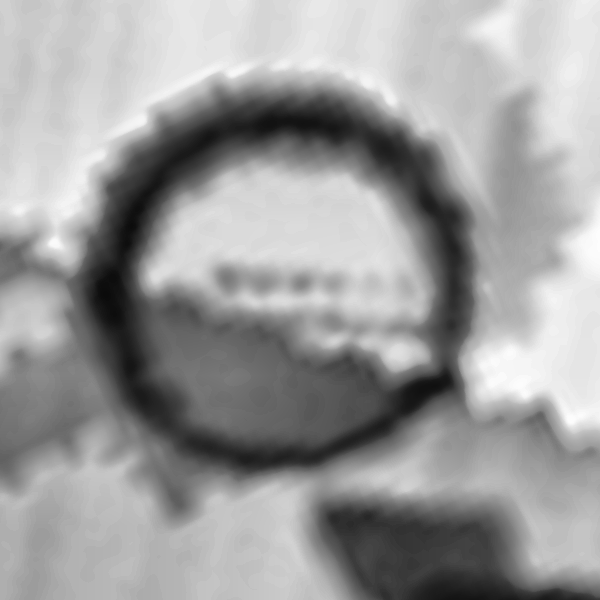

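Blade and slot are parallel in the picture. By same-image relative measurement the slot centre is about +14.3 mm tool x, −0.8 mm tool y from the blade. Going closer and lower before another look.

Request:
send_rows(
  deltas=[
    {"tx": 0.5,"ty": -0.15,"tz": 0.3,"rx": 0,"ry": 0,"rz": 0},
    {"tx": 1.0,"ty": -0.33,"tz": 0.8,"rx": 0,"ry": 0,"rz": 0},
    {"tx": 1.0,"ty": -0.33,"tz": 0.8,"rx": 0,"ry": 0,"rz": 0},
    {"tx": 1.0,"ty": -0.33,"tz": 0.8,"rx": 0,"ry": 0,"rz": 0},
  ],
)

```text
time: 11.2
position: [0.5717, -0.098, 0.2372]
tool_rot: [0.527, 0.85, -0.0, -0.001]
ft_force: [-0.2, 0.1, -1.9]
grip_width: 0.0256
```

```bash
python3 - <<'E'
from rect import *
np.set_printoptions(precision=4,suppress=True)
acc=0
for i in range(3):
    c=shot('wrist'); acc=acc+c['color'].astype(float); o=c['o']; print(o['time'],o['position'],o['ft_force'])
im=(acc/3).astype('u1')[:,:,::-1]; a=im[170:215,290:350]; cv2.imwrite('pics/w10c.png',cv2.resize(a,(800,600),interpolation=cv2.INTER_CUBIC))
g=cv2.createCLAHE(3,(3,3)).apply(cv2.cvtColor(cv2.resize(a,(800,600),interpolation=cv2.INTER_CUBIC),cv2.COLOR_BGR2GRAY)); cv2.imwrite('pics/w10g.png',g)
E
```

```text
11.2 [ 0.5717 -0.098   0.2372] [-0.2032  0.0954 -1.8628]
11.25 [ 0.5722 -0.0984  0.2375] [-0.6755 -0.4928 -1.0851]
11.3 [ 0.5725 -0.0986  0.2376] [ 0.1144  0.2687 -1.329 ]
```

View pics/w10c.png

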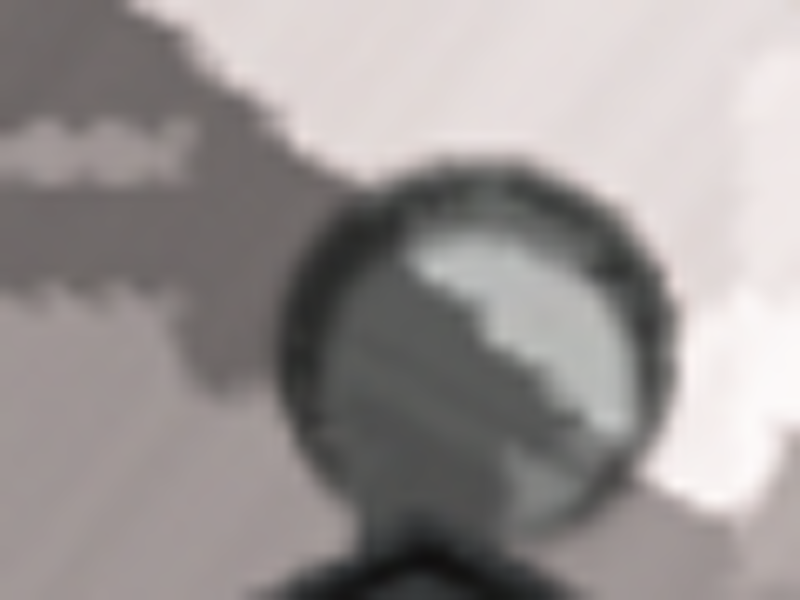

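View pics/w10g.png

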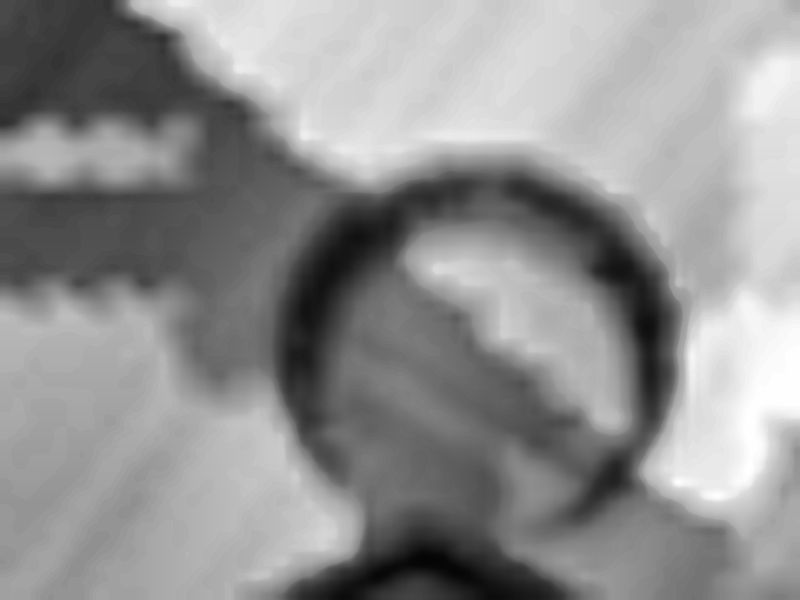

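```bash
python3 - <<'E'
from rect import *
acc=0
for i in range(2):
    c=shot('wrist'); acc=acc+c['color'].astype(float); o=c['o']; print(o['time'],o['position'])
im=(acc/2)[:,:,::-1]; a=im[180:213,300:344].mean(2); a=np.clip((a-50)/(130-50)*255,0,255).astype('u1')
b=cv2.resize(a,(800,600),interpolation=cv2.INTER_CUBIC); cv2.imwrite('pics/w11.png',b)
z=c['z_map']; print((z[190:212,308:338:2]*1000).astype(int))
E
```

```text
11.35 [ 0.57269061 -0.0987312   0.23771706]
11.4 [ 0.57272516 -0.09881015  0.23773325]
[[276 276 275 323 272 266 267 267 266 266 266 266 265 269 324]
 [276 277 274 325 271 267 266 267 267 267 267 267 267 266 324]
 [276 276 325 271 269 270 267 266 266 268 267 267 266 266 324]
 [277 276 326 271 272 271 267 267 267 268 267 267 266 266 324]
 [278 277 324 266 269 272 271 268 268 267 268 267 267 267 324]
 [277 277 325 266 267 270 270 271 268 268 268 267 266 267 326]
 [277 278 326 267 269 269 271 270 271 267 267 269 268 267 268]
 [278 278 282 268 268 268 268 271 271 272 269 269 267 268 267]
 [278 278 279 268 265 268 269 268 271 272 271 268 268 268 272]
 [278 278 280 269 266 267 269 267 271 272 272 268 267 269 270]
 [279 279 277 268 261 266 267 268 269 269 272 272 269 270 326]
 [279 278 278 269 256 262 267 268 269 268 270 272 272 269 279]
 [278 279 279 259 257 252 262 264 269 270 270 273 272 274 278]
 [279 279 279 280 256 250 247 247 266 269 270 268 271 282 278]
 [279 280 280 278 255 249 249 248 266 270 270 268 270 283 278]
 [279 279 278 279 251 248 245 245 248 263 270 269 271 279 278]
 [278 280 279 280 251 243 240 240 244 249 269 270 269 278 280]
 [278 280 280 280 251 239 236 237   0 244 262 270 281 281 280]
 [280 281 280 279 281 236 191 191 236 240 270 280 279 281 279]
 [281 281 280 280 281 192 188 188 192 237 280 282 280 281 280]
 [280 280 281 281 280 193 188 188 192 237 278 281 281 280 280]
 [280 280 281 281 193 190 185 184 189 191 281 281 280 281 281]]
```

View pics/w11.png

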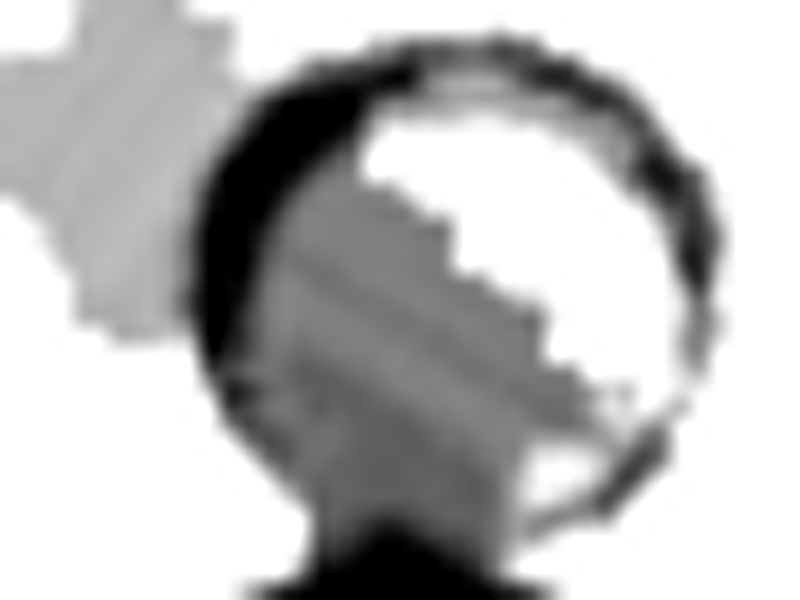

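The z-map resolves the slot (about 271 vs 267 mm), so I'll average several depth frames and build a height map in the tool frame.

```bash
cat > hm.py <<'E'
from rect import *
def hm(N=5):
    Z=[]
    for i in range(N):
        c=shot('wrist'); z=c['z_map'].astype(float); z[z==0]=np.nan; Z.append(z)
    z=np.nanmedian(Z,0)*.5+np.nanmean(Z,0)*.5
    K=c['intrinsics'];T=c['tool_from_camera']
    v,u=np.mgrid[0:400,0:640]; x=(u-K[0,2])/K[0,0];y=(v-K[1,2])/K[1,1];r=np.hypot(x,y)+1e-12
    d=np.stack([np.tan(r)*x/r,np.tan(r)*y/r,np.ones_like(x)],-1)
    P=(d*z[...,None])@T[:3,:3].T+T[:3,3]
    return c,z,P,d@T[:3,:3].T,T[:3,3]
E
python3 - <<'E'
from hm import *
from scipy.interpolate import griddata
np.set_printoptions(precision=4,suppress=True,linewidth=200)
c,z,P,D,t=hm(6)
np.savez('hm1.npz',P=P,D=D,t=t); print(c['o']['time'],c['o']['position'])
roi=np.zeros(z.shape,bool); roi[178:214,300:344]=True
h=P[...,2]; 
# head plane: mode
hist,e=np.histogram(h[roi][np.isfinite(h[roi])],bins=np.arange(.08,.13,.0005)); print([(round(b*1000,1),n) for b,n in zip(e,hist) if n>5])
E
```

```text
11.7 [ 0.5725 -0.0987  0.2376]
[(np.float64(81.0), np.int64(6)), (np.float64(99.0), np.int64(32)), (np.float64(99.5), np.int64(130)), (np.float64(100.0), np.int64(85)), (np.float64(100.5), np.int64(16)), (np.float64(101.0), np.int64(6)), (np.float64(101.5), np.int64(6)), (np.float64(102.5), np.int64(9)), (np.float64(103.0), np.int64(41)), (np.float64(103.5), np.int64(12)), (np.float64(108.0), np.int64(44)), (np.float64(108.5), np.int64(159)), (np.float64(109.0), np.int64(497)), (np.float64(109.5), np.int64(237)), (np.float64(110.0), np.int64(15))]hm.py:6: RuntimeWarning: All-NaN slice encountered
  z=np.nanmedian(Z,0)*.5+np.nanmean(Z,0)*.5
hm.py:6: RuntimeWarning: Mean of empty slice
  z=np.nanmedian(Z,0)*.5+np.nanmean(Z,0)*.5
```

```bash
cat > fit.py <<'E'
from hm import *
np.set_printoptions(precision=4,suppress=True,linewidth=200)
def fit(P,D,t,verbose=True):
    h=P[...,2]
    roi=np.zeros(h.shape,bool); roi[165:216,295:349]=True
    hp=np.nanmedian(h[roi&(h>.0985)&(h<.1012)]) if True else 0
    return hp
E
python3 - <<'E'
from hm import *
np.set_printoptions(precision=4,suppress=True,linewidth=200)
q=np.load('hm1.npz');P,D,t=q['P'],q['D'],q['t']; h=P[...,2]
roi=np.zeros(h.shape,bool); roi[165:216,295:349]=True
hp=.0998
Q=t+D*((hp-t[2])/D[...,2])[...,None]   # ray point on head plane
head=roi&(np.abs(h-hp)<.0009); slot=roi&(h>.1008)&(h<.1045)
# head circle centre from head pts: min enclosing circle
pts=(Q[head][:,:2]*1e4).astype('f4'); print('headcirc mm*10',cv2.minEnclosingCircle(pts))
cen=np.array(cv2.minEnclosingCircle(pts)[0])*1e-4
sl=slot&(np.hypot(Q[...,0]-cen[0],Q[...,1]-cen[1])<.0098)
S=Q[sl][:,:2]; print(len(S)); mu=S.mean(0); w,V=np.linalg.eigh(np.cov(S.T)); d=V[:,1]*np.sign(V[1,1]); print('mu',mu,'dir deg from tool y (toward +x)',np.degrees(np.arctan2(d[0],d[1])))
n0=np.array([.866,.5]);d0=np.array([-.5,.866])
# edges as function of along coordinate, sub-pixel by head/slot classification
for a in np.arange(-.009,.009,.002):
    def sel(m):
        R=Q[m][:,:2]-cen; k=np.abs(R@d0-a-.0)<.001; return np.sort((R@n0)[k])*1e3
    s=sel(sl); g=sel(head)
    if len(s): print('along %.0f'%(a*1e3),'slot',s[[0,-1]].round(2),'head below',g[g<s[0]][-1:].round(2),'above',g[g>s[-1]][:1].round(2))
# blade: pixels nearer than head-1mm
bl=roi&(h<hp-.0015)&(h>.075)
B=P[bl]; print('blade maxz',np.sort(B[:,2])[-15:])
k=B[:,2]>.086
v,u=np.nonzero(bl)
Bk=B[k]
for a in np.arange(-.007,.0071,.001):
    kk=np.abs(Bk[:,:2]@d0-a)<.0006
    if kk.any():
        b=Bk[kk]; i=b[:,2].argsort()[-4:]; print('b along %.1f'%(a*1e3), 'n',(b[i,:2]@n0*1e3).round(2),'z',(b[i,2]*1e3).round(1),'nrange',(b[:,:2]@n0*1e3).min().round(2),(b[:,:2]@n0*1e3).max().round(2))
E
```

```text
headcirc mm*10 ((36.458396911621094, 37.70740509033203), 103.3896484375)
75
mu [0.0041 0.0039] dir deg from tool y (toward +x) -28.999205821726385
along -9 slot [-1.38  1.35] head below [-1.82] above [1.78]
along -7 slot [-1.28  1.45] head below [-1.72] above [1.88]
along -5 slot [-1.62  0.78] head below [-1.95] above [1.22]
along -3 slot [-1.08  0.88] head below [-1.52] above [1.32]
along -1 slot [-1.75  9.68] head below [-2.19] above []
along 1 slot [-1.32  9.35] head below [-1.66] above []
along 3 slot [-1.56  1.19] head below [-1.99] above [1.62]
along 5 slot [-1.46  2.83] head below [-1.89] above [2.93]
along 7 slot [-2.57  0.96] head below [-3.] above [1.39]
blade maxz [0.0936 0.0939 0.0943 0.0946 0.0947 0.0955 0.0958 0.0963 0.0966 0.0967 0.0968 0.097  0.0972 0.0979 0.0981]
b along -6.0 n [-1.19  1.23] z [90.1 96.7] nrange -1.19 1.23
b along -5.0 n [ 0.   -0.88  0.69  0.45] z [88.6 90.6 92.2 96.8] nrange -0.88 1.34
b along -4.0 n [-1.04  1.34  0.58] z [86.6 87.8 94.7] nrange -1.04 1.34
b along -3.0 n [1.75 0.68 0.47] z [86.3 92.7 97.2] nrange 0.47 1.75
b along -2.0 n [0.5] z [95.5] nrange 0.5 0.5
b along -1.0 n [0.58 0.95 0.42 0.81] z [93.6 93.9 97.9 98.1] nrange 0.42 0.95
b along 0.0 n [0.95 0.96 0.81] z [93.9 95.8 98.1] nrange 0.81 0.96
b along 1.0 n [0.96] z [95.8] nrange 0.96 0.96
b along 2.0 n [0.95] z [96.3] nrange 0.95 0.95
b along 3.0 n [0.95 0.12] z [96.3 96.6] nrange 0.12 0.95
b along 4.0 n [0.28 0.65] z [94.3 94.6] nrange 0.28 0.65
b along 5.0 n [0.75 0.65] z [92.6 94.6] nrange 0.65 0.75
b along 6.0 n [0.78 0.75 0.55] z [90.9 92.6 97. ] nrange 0.55 0.78
```

Blade face centre sits at n≈−0.1 mm. The slot is 5.05 mm away across and 1.4 mm along, 1° off, which agrees with the earlier estimate. The gap to the head is ~4 mm, so I move over the slot and descend in small steps, watching the force.

Request:
send_rows(
  deltas=[
    {"tx": 0.18,"ty": 0.19,"tz": 0,"rx": 0,"ry": 0,"rz": -0.012},
    {"tx": 0.37,"ty": 0.37,"tz": 0.1,"rx": 0,"ry": 0,"rz": -0.012},
    {"tx": 0.37,"ty": 0.37,"tz": 0.2,"rx": 0,"ry": 0,"rz": -0.012},
    {"tx": 0.37,"ty": 0.37,"tz": 0.2,"rx": 0,"ry": 0,"rz": -0.012},
    {"tx": 0.37,"ty": 0.37,"tz": 0.2,"rx": 0,"ry": 0,"rz": -0.012},
  ],
)

```text
time: 12.17
position: [0.5743, -0.0934, 0.2357]
tool_rot: [0.523, 0.853, 0.0, 0.0]
ft_force: [0.2, 1.7, -1.4]
grip_width: 0.0255
```

Request:
send_rows(
  deltas=[
    {"tx": 0,"ty": 0,"tz": 0.1,"rx": 0,"ry": 0,"rz": 0},
    {"tx": 0,"ty": 0,"tz": 0.2,"rx": 0,"ry": 0,"rz": 0},
    {"tx": 0,"ty": 0,"tz": 0.25,"rx": 0,"ry": 0,"rz": 0},
    {"tx": 0,"ty": 0,"tz": 0.25,"rx": 0,"ry": 0,"rz": 0},
  ],
)

```text
time: 12.5
position: [0.5739, -0.0937, 0.2327]
tool_rot: [0.523, 0.853, -0.0, -0.0]
ft_force: [-0.7, -0.4, -1.2]
grip_width: 0.0254
```

Request:
send_rows(
  deltas=[
    {"tx": 0,"ty": 0,"tz": 0.08,"rx": 0,"ry": 0,"rz": 0},
    {"tx": 0,"ty": 0,"tz": 0.15,"rx": 0,"ry": 0,"rz": 0},
    {"tx": 0,"ty": 0,"tz": 0.15,"rx": 0,"ry": 0,"rz": 0},
  ],
)

```text
time: 12.75
position: [0.5742, -0.0938, 0.2318]
tool_rot: [0.523, 0.853, -0.0, 0.0]
ft_force: [-0.8, -0.1, 0.6]
grip_width: 0.0258
```

```bash
cat > an.py <<'E'
from hm import *
import sys,warnings; warnings.simplefilter('ignore')
np.set_printoptions(precision=4,suppress=True,linewidth=200)
c,z,P,D,t=hm(2); o=c['o']; R=Rn.from_quat(o['tool_rot']).as_matrix()
print(o['time'],o['position'],'yaw',np.degrees(np.arctan2(R[1,1],R[0,1])),'F',o['ft_force'],'M',o['moment'])
h=P[...,2]; roi=np.zeros(h.shape,bool); roi[165:225,285:359]=True
hist,e=np.histogram(h[roi],bins=np.arange(.085,.115,.0005)); print([(round(b*1000,1),int(n)) for b,n in zip(e,hist) if n>12])
im=c['color'][170:215,290:350,::-1]; cv2.imwrite('pics/%s.png'%sys.argv[1],cv2.resize(np.clip(im.astype(float)*1.5,0,255).astype('u1'),(800,600),interpolation=cv2.INTER_CUBIC))
E
python3 an.py a1
```

```text
12.8 [ 0.5742 -0.0938  0.2319] yaw 26.988881348027203 F [-0.6639 -0.4259  2.2151] M [-0.0049  0.1774  0.0139]
[(np.float64(93.5), 36), (np.float64(94.0), 93), (np.float64(94.5), 76), (np.float64(95.0), 41), (np.float64(97.5), 17), (np.float64(98.0), 18), (np.float64(102.0), 95), (np.float64(102.5), 463), (np.float64(103.0), 1145), (np.float64(103.5), 1177), (np.float64(104.0), 505), (np.float64(104.5), 64)]
```

View pics/a1.png

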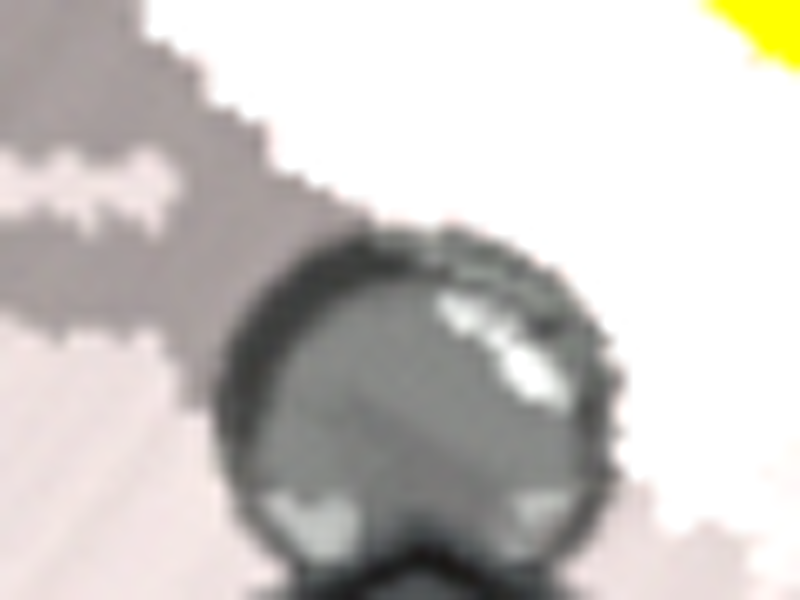

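Contact at about 3.5 N with the tip about 2.5 mm below the head top, so the blade appears to be in the slot. Pushing gently, checking force each time.

Request:
send_rows(
  deltas=[
    {"tx": 0,"ty": 0,"tz": 0.1,"rx": 0,"ry": 0,"rz": 0},
    {"tx": 0,"ty": 0,"tz": 0.2,"rx": 0,"ry": 0,"rz": 0},
    {"tx": 0,"ty": 0,"tz": 0.25,"rx": 0,"ry": 0,"rz": 0},
    {"tx": 0,"ty": 0,"tz": 0.25,"rx": 0,"ry": 0,"rz": 0},
  ],
)

```text
time: 13.18
position: [0.5742, -0.0938, 0.2291]
tool_rot: [0.523, 0.853, -0.0, 0.0]
ft_force: [-0.7, -0.4, 2.5]
grip_width: 0.0257
```

```bash
python3 an.py a2
```

```text
13.2333 [ 0.5742 -0.0938  0.2291] yaw 26.989330623895285 F [-0.7617  0.0642  1.9861] M [-0.0415  0.2505  0.0184]
[(np.float64(93.5), 36), (np.float64(94.0), 92), (np.float64(94.5), 79), (np.float64(95.0), 33), (np.float64(99.0), 30), (np.float64(99.5), 179), (np.float64(100.0), 750), (np.float64(100.5), 1276), (np.float64(101.0), 970), (np.float64(101.5), 250), (np.float64(102.0), 24)]
```

View pics/a2.png

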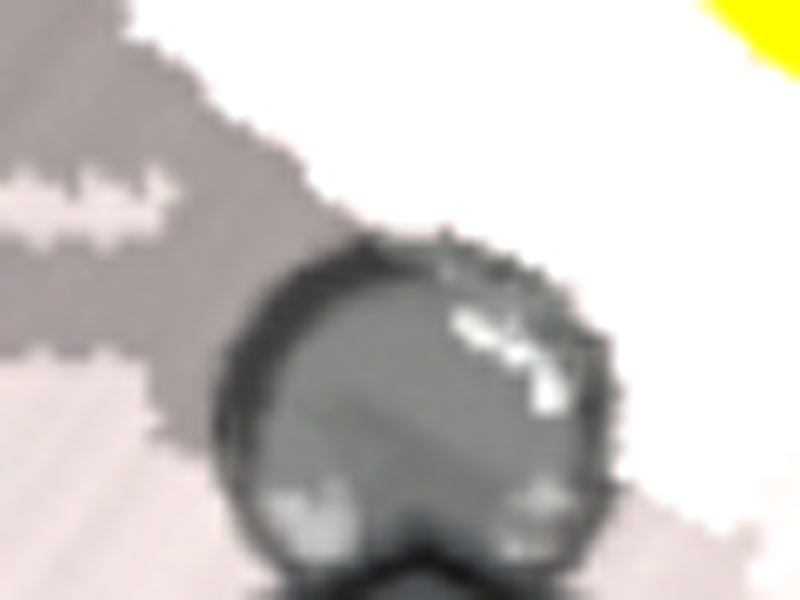

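Request:
send_rows(
  deltas=[
    {"tx": 0,"ty": 0,"tz": 0.1,"rx": 0,"ry": 0,"rz": 0},
    {"tx": 0,"ty": 0,"tz": 0.1,"rx": 0,"ry": 0,"rz": 0},
    {"tx": 0,"ty": 0,"tz": 0.1,"rx": 0,"ry": 0,"rz": 0},
  ],
)

```text
time: 13.53
position: [0.5742, -0.0938, 0.2281]
tool_rot: [0.523, 0.853, -0.0, 0.0]
ft_force: [-0.9, -1.3, 2.1]
grip_width: 0.0262
```

Request:
send_rows(
  deltas=[
    {"tx": 0,"ty": 0,"tz": 0.1,"rx": 0,"ry": 0,"rz": 0},
    {"tx": 0,"ty": 0,"tz": 0.1,"rx": 0,"ry": 0,"rz": 0},
    {"tx": 0,"ty": 0,"tz": 0.1,"rx": 0,"ry": 0,"rz": 0},
  ],
)

```text
time: 13.78
position: [0.5742, -0.0938, 0.2271]
tool_rot: [0.523, 0.853, -0.0, 0.0]
ft_force: [-1.2, -0.1, 3.0]
grip_width: 0.0259
```

```bash
python3 an.py a3
```

```text
13.8333 [ 0.5742 -0.0938  0.2271] yaw 26.987543501390242 F [-0.5443 -0.3154  3.2085] M [-0.0389  0.3264  0.0034]
[(np.float64(93.5), 36), (np.float64(94.0), 91), (np.float64(94.5), 95), (np.float64(95.0), 24), (np.float64(97.0), 34), (np.float64(97.5), 237), (np.float64(98.0), 774), (np.float64(98.5), 1340), (np.float64(99.0), 895), (np.float64(99.5), 222), (np.float64(100.0), 23)]
```

Request:
send_rows(
  deltas=[
    {"tx": 0,"ty": 0,"tz": 0.1,"rx": 0,"ry": 0,"rz": 0},
    {"tx": 0,"ty": 0,"tz": 0.1,"rx": 0,"ry": 0,"rz": 0},
  ],
)

```text
time: 14.05
position: [0.5742, -0.0938, 0.226]
tool_rot: [0.523, 0.853, -0.0, 0.0]
ft_force: [-0.8, 0.2, 3.1]
grip_width: 0.0257
```

Request:
send_rows(
  deltas=[
    {"tx": 0,"ty": 0,"tz": 0.1,"rx": 0,"ry": 0,"rz": 0},
    {"tx": 0,"ty": 0,"tz": 0.1,"rx": 0,"ry": 0,"rz": 0},
  ],
)

```text
time: 14.22
position: [0.5742, -0.0938, 0.225]
tool_rot: [0.523, 0.853, -0.0, 0.0]
ft_force: [-0.7, -0.0, 4.7]
grip_width: 0.0259
```

```bash
python3 an.py a4
```

```text
14.2667 [ 0.5742 -0.0938  0.2251] yaw 26.986355604148233 F [-0.8722 -0.7068  4.1948] M [-0.0756  0.3183  0.0138]
[(np.float64(93.0), 13), (np.float64(93.5), 29), (np.float64(94.0), 100), (np.float64(94.5), 89), (np.float64(95.0), 69), (np.float64(95.5), 294), (np.float64(96.0), 808), (np.float64(96.5), 1348), (np.float64(97.0), 798), (np.float64(97.5), 206), (np.float64(98.0), 30)]
```

Request:
send_rows(
  deltas=[
    {"tx": 0,"ty": 0,"tz": 0.1,"rx": 0,"ry": 0,"rz": 0},
    {"tx": 0,"ty": 0,"tz": 0.1,"rx": 0,"ry": 0,"rz": 0},
  ],
)

```text
time: 14.48
position: [0.5742, -0.0938, 0.2242]
tool_rot: [0.523, 0.853, -0.0, 0.0]
ft_force: [-0.9, 0.4, 4.7]
grip_width: 0.026
```

Request:
send_rows(
  deltas=[
    {"tx": 0,"ty": 0,"tz": 0.1,"rx": 0,"ry": 0,"rz": 0},
    {"tx": 0,"ty": 0,"tz": 0.1,"rx": 0,"ry": 0,"rz": 0},
  ],
)

```text
time: 14.65
position: [0.5743, -0.0938, 0.224]
tool_rot: [0.523, 0.853, -0.0, 0.0]
ft_force: [-2.4, 0.1, 8.1]
grip_width: 0.0257
```

```bash
python3 an.py a5
```

```text
14.7 [ 0.5743 -0.0938  0.224 ] yaw 26.98967368704601 F [-2.0206  0.1942  9.3583] M [-0.0211  0.5764  0.0161]
[(np.float64(93.0), 15), (np.float64(93.5), 67), (np.float64(94.0), 148), (np.float64(94.5), 329), (np.float64(95.0), 970), (np.float64(95.5), 1344), (np.float64(96.0), 700), (np.float64(96.5), 173), (np.float64(97.0), 15), (np.float64(98.0), 16)]
```

View pics/a5.png

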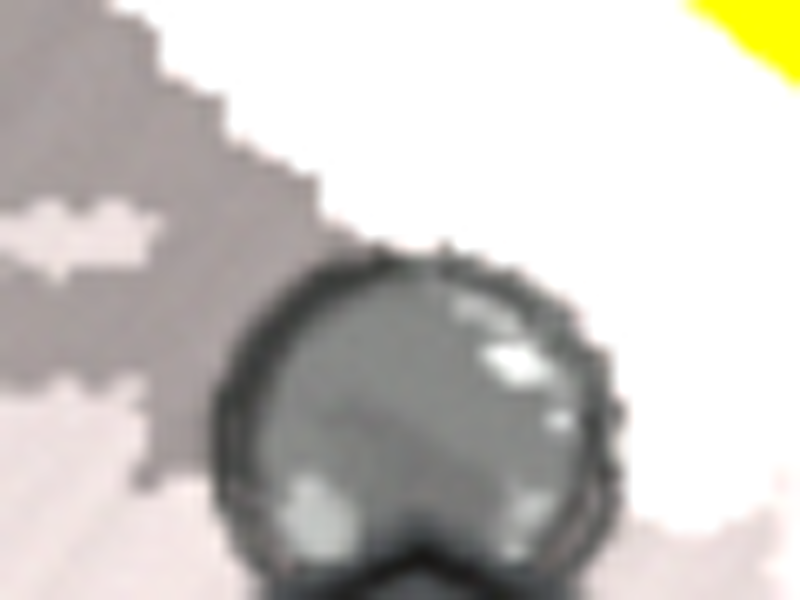

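Bottom felt: TCP stays 0.5 mm above its command, ~10.6 N net, ~8 mm down. Now I turn clockwise (tool +rz), first 0.3 rad, and check that the slot follows.

Request:
send_rows(
  deltas=[
    {"tx": 0,"ty": 0,"tz": 0,"rx": 0,"ry": 0,"rz": 0.06},
    {"tx": 0,"ty": 0,"tz": 0,"rx": 0,"ry": 0,"rz": 0.12},
    {"tx": 0,"ty": 0,"tz": 0,"rx": 0,"ry": 0,"rz": 0.18},
    {"tx": 0,"ty": 0,"tz": 0,"rx": 0,"ry": 0,"rz": 0.24},
    {"tx": 0,"ty": 0,"tz": 0,"rx": 0,"ry": 0,"rz": 0.3},
  ],
)

```text
time: 15.17
position: [0.5746, -0.0939, 0.224]
tool_rot: [0.645, 0.764, 0.0, 0.001]
ft_force: [-1.8, 0.1, 8.4]
grip_width: 0.0259
```

```bash
python3 an.py a6
```

```text
15.2167 [ 0.5746 -0.0939  0.224 ] yaw 9.510057043036417 F [-2.3705 -0.2473  8.5928] M [-0.1273  0.4733  0.0357]
[(np.float64(93.0), 19), (np.float64(93.5), 49), (np.float64(94.0), 136), (np.float64(94.5), 292), (np.float64(95.0), 837), (np.float64(95.5), 1367), (np.float64(96.0), 815), (np.float64(96.5), 208), (np.float64(97.0), 34), (np.float64(97.5), 24)]
```

View pics/a6.png

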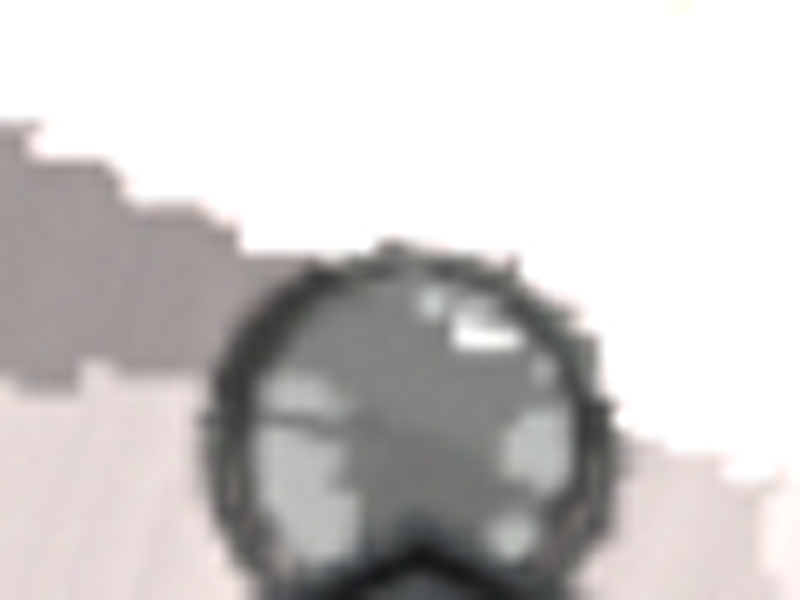

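```bash
cat > sl.py <<'E'
from hm import *
import sys,warnings; warnings.simplefilter('ignore')
np.set_printoptions(precision=4,suppress=True,linewidth=200)
c,z,P,D,t=hm(5); o=c['o']; print(o['time'],o['position'],o['ft_force'],o['moment'])
h=P[...,2]
a=h[180:216,296:346]; hp=float(sys.argv[2]) if len(sys.argv)>2 else .0943
g=np.nan_to_num(np.clip((a-hp+.003)/.008,0,1))*255
im=c['color'][180:216,296:346].mean(2); im=np.clip((im-50)*1.6,0,255)
cv2.imwrite('pics/%s.png'%sys.argv[1],np.vstack([cv2.resize(x.astype('u1'),(500,300),interpolation=i) for x,i in((g,cv2.INTER_NEAREST),(im,cv2.INTER_CUBIC))]))
E
python3 sl.py b1
```

```text
15.4667 [ 0.5746 -0.094   0.224 ] [-1.3326 -0.208   8.1263] [-0.0634  0.4947  0.0252]
```

View pics/b1.png

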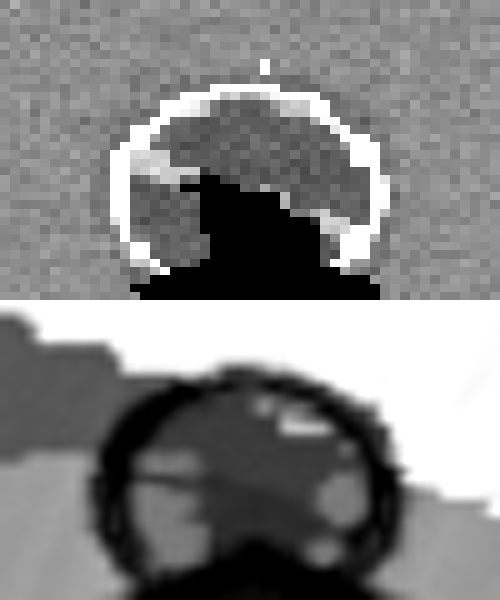

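In the depth view the slot slopes 23° in the image. It would be 13° if the screw had stayed put, so the screw is following, with some slack. Continuing the turn.

Request:
send_rows(
  deltas=[
    {"tx": 0,"ty": 0,"tz": 0,"rx": 0,"ry": 0,"rz": 0.08},
    {"tx": 0,"ty": 0,"tz": 0,"rx": 0,"ry": 0,"rz": 0.16},
    {"tx": 0,"ty": 0,"tz": 0,"rx": 0,"ry": 0,"rz": 0.24},
    {"tx": 0,"ty": 0,"tz": 0,"rx": 0,"ry": 0,"rz": 0.32},
    {"tx": 0,"ty": 0,"tz": 0,"rx": 0,"ry": 0,"rz": 0.4},
  ],
)

```text
time: 15.93
position: [0.5745, -0.0941, 0.224]
tool_rot: [0.784, 0.62, 0.0, 0.001]
ft_force: [-2.3, 1.4, 8.2]
grip_width: 0.0259
```

Request:
send_rows(
  deltas=[
    {"tx": 0,"ty": 0,"tz": 0,"rx": 0,"ry": 0,"rz": 0.08},
    {"tx": 0,"ty": 0,"tz": 0,"rx": 0,"ry": 0,"rz": 0.16},
    {"tx": 0,"ty": 0,"tz": 0,"rx": 0,"ry": 0,"rz": 0.24},
    {"tx": 0,"ty": 0,"tz": 0,"rx": 0,"ry": 0,"rz": 0.32},
    {"tx": 0,"ty": 0,"tz": 0,"rx": 0,"ry": 0,"rz": 0.4},
  ],
)

```text
time: 16.35
position: [0.5744, -0.0942, 0.224]
tool_rot: [0.892, 0.452, 0.0, 0.001]
ft_force: [-2.0, -1.3, 8.1]
grip_width: 0.0258
```

```bash
python3 sl.py b2; python3 - <<'E'
from h import *
o=robot.get_obs();R=Rn.from_quat(o['tool_rot']).as_matrix();print(np.degrees(np.arctan2(R[1,1],R[0,1])),o['q'])
E
```

```text
16.55 [ 0.5744 -0.0942  0.224 ] [-2.578  -1.9847  7.615 ] [-0.3018  0.6703 -0.0054]
-36.017623884222125 [-3.53919885e-01  4.67353115e-01  1.54214616e+00 -1.05147742e-03
  1.13082366e+00  2.75153899e-01]
```

View pics/b2.png

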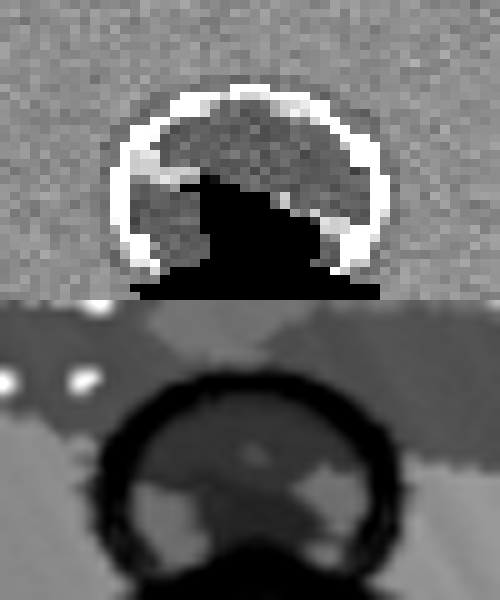

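Following well (1.1 rad of tool turn so far). Going on to 1.55, then small increments.

Request:
send_rows(
  deltas=[
    {"tx": 0,"ty": 0,"tz": 0,"rx": 0,"ry": 0,"rz": 0.08},
    {"tx": 0,"ty": 0,"tz": 0,"rx": 0,"ry": 0,"rz": 0.16},
    {"tx": 0,"ty": 0,"tz": 0,"rx": 0,"ry": 0,"rz": 0.24},
    {"tx": 0,"ty": 0,"tz": 0,"rx": 0,"ry": 0,"rz": 0.32},
    {"tx": 0,"ty": 0,"tz": 0,"rx": 0,"ry": 0,"rz": 0.4},
  ],
)

```text
time: 17.02
position: [0.5742, -0.0943, 0.224]
tool_rot: [0.964, 0.266, 0.0, 0.001]
ft_force: [-2.2, -1.0, 8.4]
grip_width: 0.0258
```

Request:
send_rows(
  deltas=[
    {"tx": 0,"ty": 0,"tz": 0,"rx": 0,"ry": 0,"rz": 0.04},
    {"tx": 0,"ty": 0,"tz": 0,"rx": 0,"ry": 0,"rz": 0.05},
    {"tx": 0,"ty": 0,"tz": 0,"rx": 0,"ry": 0,"rz": 0.05},
  ],
)

```text
time: 17.27
position: [0.5742, -0.0943, 0.224]
tool_rot: [0.97, 0.243, 0.0, 0.001]
ft_force: [-2.5, -1.7, 8.5]
grip_width: 0.0255
```

```bash
python3 sl.py b3
```

```text
17.4667 [ 0.5742 -0.0943  0.224 ] [-2.8544 -0.8364  8.2224] [-0.2988  0.7725  0.0058]
```

View pics/b3.png

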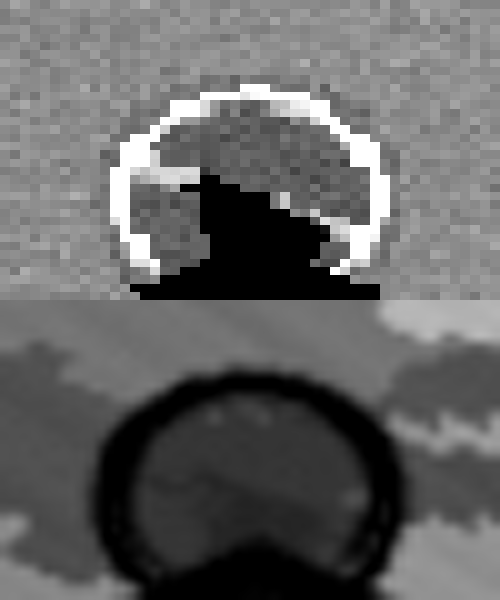

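Tool turn is 1.55 rad and the slot lags by ~6°, so the screw is at ≈1.44 rad plus its start angle. Adding 0.1 rad.

Request:
send_rows(
  deltas=[
    {"tx": 0,"ty": 0,"tz": 0,"rx": 0,"ry": 0,"rz": 0.05},
    {"tx": 0,"ty": 0,"tz": 0,"rx": 0,"ry": 0,"rz": 0.1},
    {"tx": 0,"ty": 0,"tz": 0,"rx": 0,"ry": 0,"rz": 0.1},
    {"tx": 0,"ty": 0,"tz": 0,"rx": 0,"ry": 0,"rz": 0.1},
  ],
)

```text
time: 17.85
position: [0.5742, -0.0943, 0.224]
tool_rot: [0.981, 0.195, 0.0, 0.001]
ft_force: [-2.2, -1.1, 8.6]
grip_width: 0.0258
```

```bash
python3 sl.py b4; python3 - <<'E'
from h import *
o=robot.get_obs();R=Rn.from_quat(o['tool_rot']).as_matrix();print(np.degrees(np.arctan2(R[1,1],R[0,1])),o['q'],o['moment'])
E
```

```text
18.05 [ 0.5742 -0.0942  0.224 ] [-2.2133 -1.4944  8.5657] [-0.2891  0.8189  0.0281]
-67.52286404073712 [-3.53962578e-01  4.67293335e-01  1.54227865e+00 -1.38837207e-03
  1.13122493e+00  8.25124240e-01] [-0.25373239  0.78112617  0.04128563]
```

View pics/b4.png

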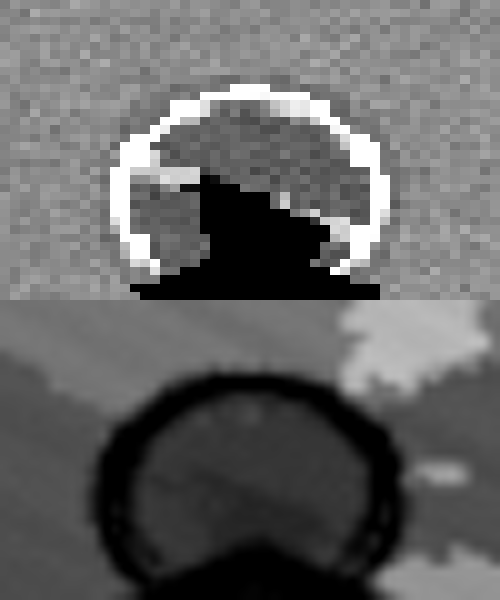

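The screw is at ≈1.54–1.64 rad, still tracking and not at the stop. Backing off within the slack and lifting straight out.

Request:
send_rows(
  deltas=[
    {"tx": 0,"ty": 0,"tz": 0,"rx": 0,"ry": 0,"rz": -0.04},
    {"tx": 0,"ty": 0,"tz": -0.2,"rx": 0,"ry": 0,"rz": -0.04},
    {"tx": 0,"ty": 0,"tz": -0.4,"rx": 0,"ry": 0,"rz": -0.04},
    {"tx": 0,"ty": 0,"tz": -0.7,"rx": 0,"ry": 0,"rz": -0.04},
    {"tx": 0,"ty": 0,"tz": -1.0,"rx": 0,"ry": 0,"rz": -0.04},
  ],
)

```text
time: 18.52
position: [0.5739, -0.0931, 0.2322]
tool_rot: [0.977, 0.214, -0.0, -0.001]
ft_force: [0.3, -0.6, -2.3]
grip_width: 0.0257
```

Request:
send_rows(
  deltas=[
    {"tx": 0,"ty": 0,"tz": -1,"rx": 0,"ry": 0,"rz": 0},
    {"tx": -1.5,"ty": 0,"tz": -1.5,"rx": 0,"ry": 0,"rz": 0},
    {"tx": -3,"ty": 0,"tz": -1.5,"rx": 0,"ry": 0,"rz": 0},
    {"tx": -3,"ty": 0,"tz": -1.5,"rx": 0,"ry": 0,"rz": 0},
    {"tx": -3,"ty": 0,"tz": -1.5,"rx": 0,"ry": 0,"rz": 0},
  ],
)

```text
time: 18.93
position: [0.5461, -0.1064, 0.2485]
tool_rot: [0.977, 0.214, 0.0, -0.0]
ft_force: [0.1, -1.2, -1.4]
grip_width: 0.0258
```

```bash
cat > big.py <<'E'
from rect import *
import sys
np.set_printoptions(precision=4,suppress=True)
c=shot('wrist',sys.argv[1]+'f'); o=c['o'];R=Rn.from_quat(o['tool_rot']).as_matrix();print(o['time'],o['position'],np.degrees(np.arctan2(R[1,1],R[0,1])),o['ft_force'])
im=rect(c,(.574,-.094),.132,half=.02); cv2.imwrite('pics/%s.png'%sys.argv[1],im[:,:,::-1])
K=c['intrinsics'];T=c['tool_from_camera'];v,u=np.mgrid[0:400,0:640]; x=(u-K[0,2])/K[0,0];y=(v-K[1,2])/K[1,1];r=np.hypot(x,y)+1e-12
d=np.stack([np.tan(r)*x/r,np.tan(r)*y/r,np.ones_like(x)],-1); P=((d*c['z_map'][...,None])@T[:3,:3].T+T[:3,3])@R.T+o['position']
for cen in ((.574,-.094),):
    m=np.hypot(P[...,0]-cen[0],P[...,1]-cen[1])<.02
    hist,e=np.histogram(P[...,2][m],bins=np.arange(.12,.15,.0005)); print([(round(b*1000,1),int(n)) for b,n in zip(e,hist) if n>8])
E
python3 big.py e1
```

```text
18.9333 [ 0.5461 -0.1064  0.2485] -65.32902440291016 [ 0.1134 -1.2495 -1.3503]
[(np.float64(126.5), 21), (np.float64(127.0), 88), (np.float64(127.5), 190), (np.float64(128.0), 269), (np.float64(128.5), 228), (np.float64(129.0), 126), (np.float64(129.5), 79), (np.float64(130.0), 21), (np.float64(130.5), 17), (np.float64(131.5), 12), (np.float64(132.0), 40), (np.float64(132.5), 80), (np.float64(133.0), 88), (np.float64(133.5), 52), (np.float64(134.0), 26)]
```

View pics/e1.png

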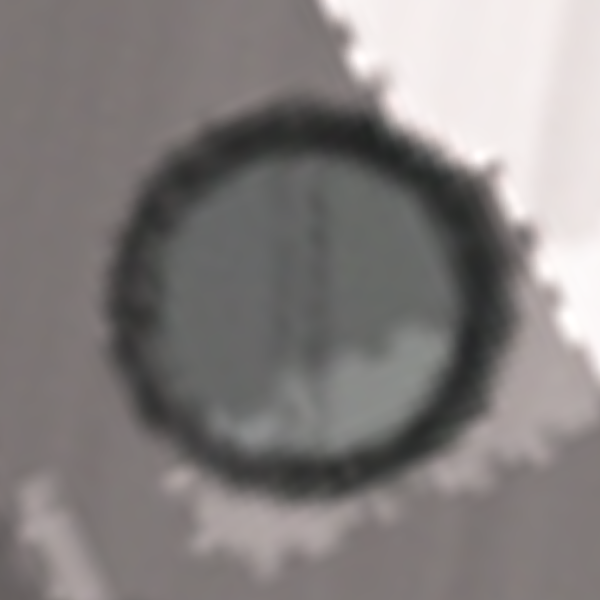

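The head stands ~4.7 mm proud and the slot has turned to ≈−90°, so it sprang back and is locked. Carrying the driver back.

Request:
send_rows(
  deltas=[
    {"tx": 0.4,"ty": -3.7,"tz": -0.8,"rx": 0,"ry": 0,"rz": -0.07},
    {"tx": 0.8,"ty": -7.4,"tz": -1.6,"rx": 0,"ry": 0,"rz": -0.14},
    {"tx": 1.2,"ty": -11.1,"tz": -2.4,"rx": 0,"ry": 0,"rz": -0.21},
    {"tx": 1.6,"ty": -14.8,"tz": -3,"rx": 0,"ry": 0,"rz": -0.28},
    {"tx": 2.0,"ty": -18.5,"tz": -3,"rx": 0,"ry": 0,"rz": -0.35},
  ],
)

```text
time: 19.4
position: [0.4883, 0.0717, 0.2794]
tool_rot: [0.924, 0.382, 0.002, 0.001]
ft_force: [0.3, 1.1, -1.8]
grip_width: 0.026
```

Request:
send_rows(
  deltas=[
    {"tx": 1.7,"ty": -3.4,"tz": 0,"rx": 0,"ry": 0,"rz": -0.07},
    {"tx": 3.4,"ty": -6.8,"tz": 0,"rx": 0,"ry": 0,"rz": -0.14},
    {"tx": 5.1,"ty": -10.2,"tz": 0,"rx": 0,"ry": 0,"rz": -0.21},
    {"tx": 6.8,"ty": -13.6,"tz": 0,"rx": 0,"ry": 0,"rz": -0.28},
    {"tx": 8.33,"ty": -16.7,"tz": 0,"rx": 0,"ry": 0,"rz": -0.347},
  ],
)

```text
time: 19.82
position: [0.4284, 0.2498, 0.2783]
tool_rot: [0.844, 0.537, 0.001, -0.0]
ft_force: [0.8, 0.4, -0.8]
grip_width: 0.0259
```

Request:
send_rows(
  deltas=[
    {"tx": 0,"ty": 0,"tz": 0,"rx": 0,"ry": 0,"rz": 0},
    {"tx": 0,"ty": 0,"tz": 0,"rx": 0,"ry": 0,"rz": 0},
    {"tx": 0,"ty": 0,"tz": 0,"rx": 0,"ry": 0,"rz": 0},
  ],
)

```text
time: 20.07
position: [0.4294, 0.2475, 0.2781]
tool_rot: [0.845, 0.535, 0.0, 0.0]
ft_force: [0.5, 0.5, -1.9]
grip_width: 0.0253
```

```bash
python3 - <<'E'
from h import *
np.set_printoptions(precision=4,suppress=True)
c=shot('wrist','r1'); o=c['o'];R=Rn.from_quat(o['tool_rot']).as_matrix();print(o['time'],o['position'],np.degrees(np.arctan2(R[1,1],R[0,1])),o['ft_force'])
for r in robot.tip_of('stand_hole','wrist')[:3]: print(r,atz(c,'wrist',r['xy'],.08))
for r in robot.tip_of('driver','wrist')[:3]: print(r)
print('to (.4292,.2474):',R.T@(np.array([.4292,.2474,.106])-o['position'])*100)
a=c['color'][130:280,220:420,::-1]; cv2.imwrite('pics/r1c.png',cv2.resize(a,(800,600),interpolation=cv2.INTER_CUBIC))
E
```

```text
20.0667 [0.4294 0.2475 0.2781] -25.289379486164602 [ 0.4946  0.5342 -1.8703]
{'xy': [317.8, 179.6], 'p': 0.95} [0.4275 0.2512 0.08  ]
{'xy': [170.5, 58.6], 'p': 0.84} [0.328  0.4713 0.08  ]
{'xy': [197.1, 224.2], 'p': 0.69} [0.262  0.2664 0.08  ]
{'xy': [320.4, 205.2], 'p': 0.73}
to (.4292,.2474): [-0.0135 -0.0211 17.2054]
```

View pics/r1c.png

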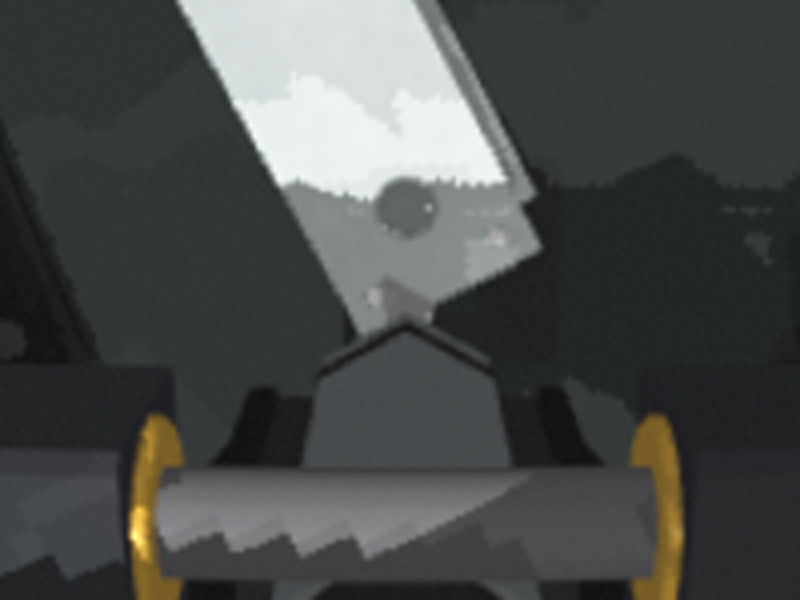

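The hole (321.8,182) lines up with the driver axis as it did when lifted. Lowering in.

Request:
send_rows(
  deltas=[
    {"tx": 0,"ty": 0,"tz": 3,"rx": 0,"ry": 0,"rz": 0},
    {"tx": 0,"ty": 0,"tz": 6,"rx": 0,"ry": 0,"rz": 0},
    {"tx": 0,"ty": 0,"tz": 9,"rx": 0,"ry": 0,"rz": 0},
    {"tx": 0,"ty": 0,"tz": 10,"rx": 0,"ry": 0,"rz": 0},
    {"tx": 0,"ty": 0,"tz": 11,"rx": 0,"ry": 0,"rz": 0},
  ],
)

```text
time: 20.63
position: [0.4289, 0.2458, 0.1663]
tool_rot: [0.846, 0.534, -0.001, -0.0]
ft_force: [0.5, -0.1, -0.9]
grip_width: 0.0259
```

Request:
send_rows(
  deltas=[
    {"tx": 0,"ty": 0,"tz": 1,"rx": 0,"ry": 0,"rz": 0},
    {"tx": 0,"ty": 0,"tz": 2,"rx": 0,"ry": 0,"rz": 0},
    {"tx": 0,"ty": 0,"tz": 3,"rx": 0,"ry": 0,"rz": 0},
    {"tx": 0,"ty": 0,"tz": 4,"rx": 0,"ry": 0,"rz": 0},
    {"tx": 0,"ty": 0,"tz": 5,"rx": 0,"ry": 0,"rz": 0},
  ],
)

```text
time: 21.05
position: [0.4302, 0.2462, 0.1176]
tool_rot: [0.846, 0.534, 0.0, 0.0]
ft_force: [0.2, 0.5, -0.4]
grip_width: 0.0259
```

Request:
send_rows(
  deltas=[
    {"tx": 0,"ty": 0,"tz": 0.5,"rx": 0,"ry": 0,"rz": 0},
    {"tx": 0,"ty": 0,"tz": 1.0,"rx": 0,"ry": 0,"rz": 0},
    {"tx": 0,"ty": 0,"tz": 1.1,"rx": 0,"ry": 0,"rz": 0},
    {"tx": 0,"ty": 0,"tz": 1.1,"rx": 0,"ry": 0,"rz": 0},
  ],
)

```text
time: 21.38
position: [0.4299, 0.2468, 0.1074]
tool_rot: [0.845, 0.534, 0.0, 0.0]
ft_force: [-0.3, 0.0, -1.0]
grip_width: 0.0262
```

Request:
send_rows(
  deltas=[
    {"tx": 0,"ty": 0,"tz": 0.1,"rx": 0,"ry": 0,"rz": 0},
    {"tx": 0,"ty": 0,"tz": 0.1,"rx": 0,"ry": 0,"rz": 0},
  ],
)

```text
time: 21.55
position: [0.4299, 0.2469, 0.1072]
tool_rot: [0.845, 0.535, 0.001, 0.0]
ft_force: [-0.6, -2.9, 6.3]
grip_width: 0.0256
```

Request:
send_rows(
  deltas=[
    {"tx": 0,"ty": 0,"tz": 0,"rx": 0,"ry": 0,"rz": 0},
    {"tx": 0,"ty": 0,"tz": 0,"rx": 0,"ry": 0,"rz": 0},
    {"tx": 0,"ty": 0,"tz": 0,"rx": 0,"ry": 0,"rz": 0},
    {"tx": 0,"ty": 0,"tz": 0,"rx": 0,"ry": 0,"rz": 0},
    {"tx": 0,"ty": 0,"tz": 0,"rx": 0,"ry": 0,"rz": 0},
  ],
  claw=8.0,
)

```text
time: 21.97
position: [0.4291, 0.2473, 0.106]
tool_rot: [0.845, 0.535, 0.0, -0.0]
ft_force: [-0.6, -0.6, 0.8]
grip_width: 0.0512
```

Request:
send_rows(
  deltas=[
    {"tx": 0,"ty": 0,"tz": 0,"rx": 0,"ry": 0,"rz": 0},
    {"tx": 0,"ty": 0,"tz": 0,"rx": 0,"ry": 0,"rz": 0},
    {"tx": 0,"ty": 0,"tz": 0,"rx": 0,"ry": 0,"rz": 0},
    {"tx": 0,"ty": 0,"tz": 0,"rx": 0,"ry": 0,"rz": 0},
    {"tx": 0,"ty": 0,"tz": 0,"rx": 0,"ry": 0,"rz": 0},
  ],
)

```text
time: 22.38
position: [0.4291, 0.2473, 0.106]
tool_rot: [0.845, 0.535, -0.0, -0.0]
ft_force: [0.1, 0.4, 0.5]
grip_width: 0.0783
```

```bash
python3 - <<'E'
from h import *
c=shot('wrist','r2');o=c['o'];print(o['time'],o['position'],o['grip_width'],o['ft_force'])
cv2.imwrite('pics/r2c.png',cv2.resize(c['color'][130:280,220:420,::-1],(800,600)))
E
```

```text
22.3833 [0.42908659 0.24733662 0.10600127] 0.0782558193741148 [0.0926389  0.4004448  0.52711512]
```

View pics/r2c.png

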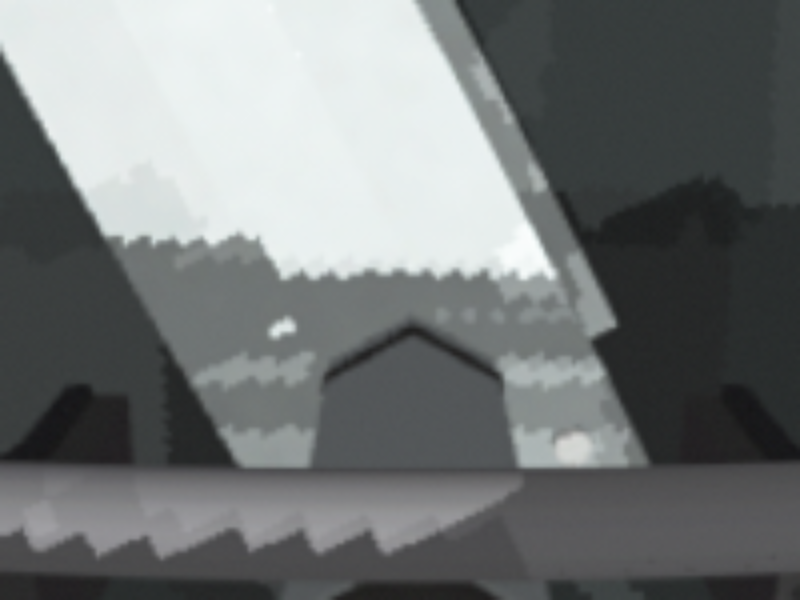

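Driver released, sitting on its collar. Going straight up, then back, then verifying.

Request:
send_rows(
  deltas=[
    {"tx": 0,"ty": 0,"tz": -2,"rx": 0,"ry": 0,"rz": 0},
    {"tx": 0,"ty": 0,"tz": -5,"rx": 0,"ry": 0,"rz": 0},
    {"tx": 0,"ty": 0,"tz": -8.5,"rx": 0,"ry": 0,"rz": 0},
    {"tx": 0,"ty": 0,"tz": -12,"rx": 0,"ry": 0,"rz": 0},
    {"tx": 0,"ty": 0,"tz": -15,"rx": 0,"ry": 0,"rz": 0},
  ],
)

```text
time: 22.85
position: [0.4292, 0.2474, 0.2582]
tool_rot: [0.845, 0.535, 0.001, 0.0]
ft_force: [1.0, -0.2, 0.3]
grip_width: 0.0799
```

Request:
send_rows(
  deltas=[
    {"tx": -3,"ty": 0,"tz": -2,"rx": 0,"ry": 0,"rz": 0},
    {"tx": -6,"ty": 0,"tz": -3,"rx": 0,"ry": 0,"rz": 0},
    {"tx": -8,"ty": 0,"tz": -3,"rx": 0,"ry": 0,"rz": 0},
    {"tx": -8,"ty": 0,"tz": -3,"rx": 0,"ry": 0,"rz": 0},
    {"tx": -8,"ty": 0,"tz": -3,"rx": 0,"ry": 0,"rz": 0},
  ],
)

```text
time: 23.27
position: [0.3946, 0.1747, 0.2864]
tool_rot: [0.845, 0.534, 0.0, -0.0]
ft_force: [-0.3, 0.4, 0.3]
grip_width: 0.0801
```

```bash
python3 - <<'E'
from h import *
np.set_printoptions(precision=4,suppress=True)
c=shot('wrist','f1');o=c['o'];print(o['time'],o['position'],o['ft_force'])
for r in robot.outline_of('driver','wrist')[:2]: 
    v,u=np.nonzero(r['pixels']); print(r['p'],atz(c,'wrist',(u.mean(),v.mean()),.165))
s=shot('side','f1s'); sc=shot('scene','f1c')
a=cv2.resize(s['color'][130:330,220:420,::-1],(400,400)); b=cv2.resize(c['color'][50:250,220:420,::-1],(400,400)); cv2.imwrite('pics/f1x.png',np.hstack([a,b]))
E
```

```text
23.2667 [0.3946 0.1747 0.2864] [-0.3356  0.3823  0.2637]
0.6 [0.4303 0.2464 0.165 ]
```

View pics/f1x.png

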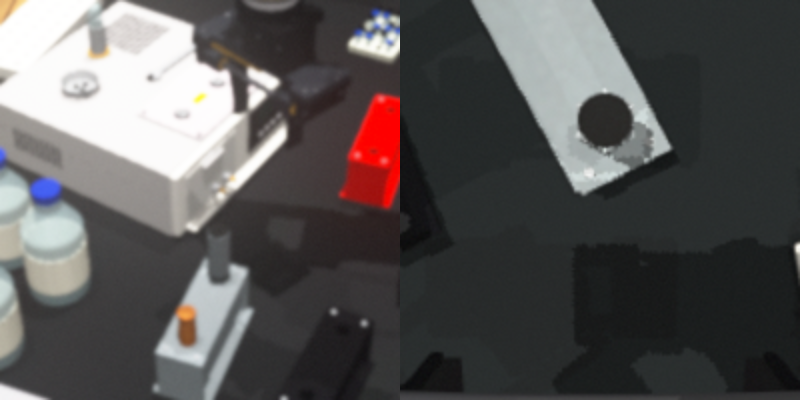

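The left half of f1x (side view) shows the driver upright in the grey stand with the nut driver in place. The right half (wrist view) has its cap at about the original position. Handing in.

```bash
python3 -c "
from rig import robot
print(robot.hand_in()); print(robot.get_obs()['time'])"
```

```text
the job is handed in; nothing more can be done
None
the job is handed in; nothing more can be done
```

The open screw is locked and the driver is back upright in its own hole in the grey stand. I handed the job in with the robot clock at about 23.4 s of the 48 s allowed; it reports no verdict.

- **Screw:** I seated the blade in the slot using the wrist camera's depth picture. The screw bottomed about 8 mm down, at roughly 10.6 N. With the blade kept in the slot I turned the driver 1.65 rad clockwise, which I estimate brought the screw to 1.54–1.64 rad.
- **Lock check:** After I lifted the blade out, the head stood about 4.7 mm above the plate. That is about 3 mm of spring-back, where an unlocked screw would have risen the full 9.5 mm. The slot had turned from about −3.5° to about −90°, so roughly 86°, with 2–3° of uncertainty in the picture.
- **Driver check:** The cap measured (0.430, 0.246) m, against (0.430, 0.248) m before I picked it up. It stood upright, resting on its collar, and the gripper was well clear.
- **Locked screw and other things:** Nothing touched them as far as I could see, but I did not measure the locked screw's angle again.
- **Disagreements:** Single readings of the tool position varied by 1–2 mm, so I relied on commanded poses and on measuring blade and slot in the same picture. When the driver was set down, the collar met the stand with about 6–8 N just before release.

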